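# Unstack the delivered kit into its holders

### The job

A delivery has been left in one stack on the worktop: take it apart and set each thing gently into the holder made for it - the small pot in the round dish, the foam-lined tray between the corner brackets of the metal plate, the short carton in the shorter grey tray and the long carton in the long grey tray. Each must end upright and flat on its holder's floor, inside the rim or brackets and in line with it. Tip nothing over on the way, and leave the flask and the teal-capped bottle where they stand.

Things in the scene. Friction and masses are not known exactly. Their poses are not given: they have to be found in the camera images.
- long_carton: Long teal and white carton at the bottom of the stack, 70 x 156 x 84 mm (x, y, z), about 0.2 kg, closed and solid. It stands on the worktop, its long side pointing roughly away from the robot. A tall analyser stands close behind (front 0.69 m ahead of the robot base): keep clear of it. Origin: centre of the underside; x axis along the short side, y axis along the long side, z up.
- short_carton: Short teal and white carton, 68 x 89 x 62 mm (x, y, z), about 0.11 kg, closed and solid, lying on the long carton, nearly parallel to it. Origin: centre of the underside; x axis along the short side, y axis along the long side, z up.
- foam_tray: Small white rectangular tray with a pale foam insert, 52 x 85 x 22.6 mm (x, y, z), about 0.06 kg, rigid; walls 2 mm; the foam's top is 14.8 mm above the underside. It lies on the short carton and the pot stands in it. Origin: centre of the underside; x axis along the short side, y axis along the long side, z up.
- pot: Small white round pot with a white cap, 35 mm across, 50 mm tall, about 0.04 kg, standing on the foam of the foam-lined tray at the top of the stack. Origin: centre of the underside, z up.
- long_tray: Shallow grey moulded rectangular tray with a dark floor, open on top, fixed; inside 92 x 178 mm (x by y), walls 3 mm, floor 3 mm thick, rim 8 mm above the worktop. Holder for the long carton. Origin: centre of the underside; x axis along the short side, y axis along the long side, z up.
- short_tray: Shallow grey moulded rectangular tray with a dark floor, open on top, fixed; inside 90 x 111 mm (x by y), walls 3 mm, floor 3 mm thick, rim 8 mm above the worktop. Holder for the short carton. Origin: centre of the underside; x axis along the short side, y axis along the long side, z up.
- corner_plate: Flat bare-aluminium plate with an L-shaped bracket at each corner, fixed; 70 x 103 mm (x by y) between the brackets, plate 3 mm thick, brackets 3 mm thick, 12 mm high above the worktop and 16 to 18 mm long; the sides between them are open. Holder for the foam-lined tray. Origin: centre of the underside; x axis along the short side, y axis along the long side, z up.
- round_dish: Shallow round grey dish, fixed; inside 55 to 56 mm across, wall 3 mm, floor 3 mm thick, rim 8 mm above the worktop. Holder for the pot. Origin: centre of the underside, z up.
- flask: Small white conical flask, 64 mm across at the base, 78 mm tall, standing loose at the left end of the work. Leave it alone. Origin: centre of the underside.
- bottle_teal_1: White bottle with a teal cap, 37 mm across, 72 mm tall, standing loose at the right end of the work. Leave it alone. Origin: centre of the underside.
Things that resemble listed ones, but are neither listed nor needed, are in the scene too. What is shaped like the pot but green is not meant.

How it is judged (in metres and radians):
At the end, for the whole second after the job is handed in: Each thing stands upright (0.05 rad), at rest, on its own holder's floor (within 3 mm), centred to 15 mm (cartons), 14 mm (foam tray) or 12 mm (pot), all but the pot in line with the holder to 0.26 rad, either way round; flask and teal-capped bottle within 30 mm of their starts (horizontal distance between long_carton and long_tray below 0.015 m and z of long_carton in the frame of long_tray between 0 and 0.006 m and angle between each of long_carton, short_carton, foam_tray, pot's own z axis and vertical below 0.05 rad and linear speed of each of long_carton, short_carton, foam_tray, pot below 0.02 m/s and angular speed of each of long_carton, short_carton, foam_tray, pot below 0.2 rad/s and angle between the x axis of long_carton and the x axis of long_tray, either way round below 0.26 rad and horizontal distance between short_carton and short_tray below 0.015 m and z of short_carton in the frame of short_tray between 0 and 0.006 m and angle between the x axis of short_carton and the x axis of short_tray, either way round below 0.26 rad and horizontal distance between foam_tray and corner_plate below 0.014 m and z of foam_tray in the frame of corner_plate between 0 and 0.006 m and angle between the x axis of foam_tray and the x axis of corner_plate, either way round below 0.26 rad and horizontal distance between pot and round_dish below 0.012 m and z of pot in the frame of round_dish between 0 and 0.006 m and distance of each of flask, bottle_teal_1 from where it was at the start of the episode below 0.03 m); the robot touches nothing.
It fails at once if one of the four things is tipped over (leans more than 0.6 rad) (angle between any of long_carton, short_carton, foam_tray, pot's own z axis and vertical above 0.6 rad).
It fails at once if a thing falls or is driven into its holder (faster than 0.6 m/s in the last 20 mm) ((horizontal distance between long_carton and long_tray below 0.03 m and z of long_carton in the frame of long_tray below 0.02 m and linear speed of long_carton above 0.6 m/s) or (horizontal distance between short_carton and short_tray below 0.03 m and z of short_carton in the frame of short_tray below 0.02 m and linear speed of short_carton above 0.6 m/s) or (horizontal distance between foam_tray and corner_plate below 0.03 m and z of foam_tray in the frame of corner_plate below 0.02 m and linear speed of foam_tray above 0.6 m/s) or (horizontal distance between pot and round_dish below 0.03 m and z of pot in the frame of round_dish below 0.02 m and linear speed of pot above 0.6 m/s)).
It fails at once if the flask or the teal-capped bottle is shifted more than 30 mm (distance of any of flask, bottle_teal_1 from where it was at the start of the episode above 0.03 m).
It also fails if it takes over 115 s, if anything falls off the work surface, if the arm or the gripper's body presses on something with over 40 N, if the wrist force passes 120 N, or if a joint passes its speed limit or range.

### The arm

A 7-joint arm with a two-finger parallel gripper is mounted at the origin on a cart in front of the work surface, level with it; the furniture and walls round the work are solid. World frame = base frame: x ahead of the robot, y to its left, z up, the work surface at z = 0. Lengths are in m, angles in degrees, forces in N, time in s.
With the tool pointing down it reaches from about 0.4 to 0.85 m from the base axis. Payload 10.4 kg.
Tool frame: the origin (TCP) lies where the fingers leave the gripper's body, on its centre line; the fingertips stand 73 mm ahead of it and the grasp point (between the pads) lies 54 mm ahead of it; z points along the fingers, x is the direction in which the jaws open and shut, and the axes are right-handed (so a half turn about z gives the same grasp; the last joint's range is limited). The gripper opens to 85 mm and grips with 20 to 120 N. Pads are 22 mm wide; open, the fingers measure 114 mm over their backs; the gripper's body (76 mm by 85 mm) begins 54 mm behind the grasp point. The pads swing forward as they close: fully open they stand 13 mm farther back than shut.
Start: joints at [72.33, 19.034, -3.707, 83.658, 1.238, 77.344, -5.071], TCP at [0.176, -0.6, 0.304] pointing down, gripper open.
Joint ranges: [-148.97, 148.97], [-28.65, 121.19], [-84.17, 76.75], [9.2, 138.47], [-72.65, 252.65], [3.7, 117.97], [-149.18, 149.18]. Speed limits (degrees/s): [127.2, 127.2, 159.86, 159.86, 180, 180, 180].

### API

Orientations are given as [roll, pitch, yaw] about the fixed x, y, z axes, in that order (R = Rz(yaw) Ry(pitch) Rx(roll)).
In Python, from bench import sense, camera, get_calibration, finish_job gives the robot as it stands. The module is installed in compiled form; this text tells all that it offers.
- The arm moves only by the tool arm_command, never from a script. Its argument "steps" is a list that holds one entry, the list of rows, each a list of 4 numbers: the shift along the world's x, y, z in mm, then the turn about the world's z in degrees. In form: [[[tx, ty, tz, twist], ...]]. A call has exactly 8 rows; each row shifts and turns the commanded pose from where the row before left it; what a row does not reach is not made up. A row lasts 1/8 s, in which the tool goes at most 62.5 mm and 10.7 degrees, less where a joint would pass 70% of its speed; a pose out of reach is approached as far as the arm can. A call is refused whole if a number of a shift passes 62.5 or a number of a turn 10.7, either way. A call with a gripper value outside its range is refused whole. "hand" is the finger opening in mm, from 0 to 85.4, set as the call begins (left out, the last holds). The fingers move at their own pace and stop on an object; the grip force is fixed at half the most. Time passes only in rows, so rows that do not move let the fingers close, or fill a call up. It gives the time, the measured TCP pose, the force and the opening at its end, in the units of the state.
- sense(): the state, without advancing time (a new reading comes with each control period).
- camera(name): name is "side" or "top"; returns the picture (400x640x3 uint8, blue, green, red); there is no depth.
- get_calibration(name): a dict with "fovy" (degrees; the focal length in pixels is half the picture's height over the tangent of half this angle, whatever the lens; pixels are square), "cx", "cy" (the principal point, pixels), "camera_from_world" (4x4, takes a point from world to camera coordinates). Camera axes: x right, y down, z forward; pixel columns grow to the right and rows downward; lengths in m; the calibration is good to about 2 mm. A picture is of the moment at which its call begins. get_calibration takes no time and is no camera call.
- finish_job(): hands the job in, once; it reports no verdict.
The state is a dict: "t": time; "qpos": joint angles; "qvel": joint speeds; "effort": joint torques, N m; "eef_pos": TCP position; "orientation": TCP orientation; "force": force on the tool from outside, world axes, zero at the start; "ft_torque": the same for the moment, N m; "opening": finger opening in m.
Only numpy, scipy, OpenCV 4.12 (cv2) and the standard library are available. Lean on these libraries where they do the work, as an engineer would, in place of code of your own. Each camera call takes 0.05 s, during which the arm holds its last target.

## Working session

There is one attempt and no reset: what is moved stays moved. The work goes in short steps, Python scripts to look and compute and a tool call to move; the robot and the scene stay as the last step left them, time stands still between calls to the robot, and variables do not carry over. Pictures are saved under pics/ and viewed, and the job is handed in when it is done.

Besides the shell and the picture viewer there is one more tool, called after "Emit:" as name([rows], argument=value, ...), one row to a line, values as JSON. arm_command: Moves the arm, as the interface text tells. Its arguments: {"type":"object","properties":{"steps":{"type":"array","items":{"type":"array","items":{"type":"array","items":{"type":"number"}}}},"hand":{"type":"number"}},"required":["steps"]}

```bash
mkdir -p pics; python3 - <<'E'
from bench import *
import cv2
print(sense())
for n in("side","top"):
    cv2.imwrite(f"pics/{n}0.png",camera(n)); print(get_calibration(n))
E
```

```text
{'t': 0.0, 'qpos': array([72.33132114, 19.07453176, -3.70767444, 83.70718661,  1.23733831,
       77.34543599, -5.07177105]), 'qvel': array([-0.06579502,  0.0089219 ,  0.076961  , -0.02677593,  0.11656025,
        0.01496012, -0.02187884]), 'effort': array([ 7.94863190e-04, -6.25454950e+01,  4.95339639e-02, -3.91598189e+01,
        1.62830902e-02,  1.00338523e-02,  1.56036975e-05]), 'eef_pos': array([ 0.17611301, -0.59937283,  0.30307818]), 'orientation': array([ 1.79996316e+02,  8.72294370e-02, -7.36255230e+01]), 'force': array([0.39791048, 0.88801681, 0.69138257]), 'ft_torque': array([-0.03536354,  0.01678633, -0.03862885]), 'opening': 0.08517807320837359}
{'fovy': 52.161515546640686, 'cx': 323.2099596613513, 'cy': 198.19245007057208, 'camera_from_world': array([[ 0.99828896, -0.05336769,  0.02389661, -0.5134441 ],
       [-0.011217  , -0.57586395, -0.81746859,  0.10249051],
       [ 0.05738761,  0.81580181, -0.57547725,  1.32781032],
       [ 0.        ,  0.        ,  0.        ,  1.        ]])}
{'fovy': 54.2284168002035, 'cx': 315.4343674097481, 'cy': 202.25214058923393, 'camera_from_world': array([[ 0.00543984, -0.9999805 ,  0.00306608, -0.03807778],
       [-0.98746207, -0.00585542, -0.15774784,  0.53104112],
       [ 0.15776272, -0.00216952, -0.98747467,  1.49321464],
       [ 0.        ,  0.        ,  0.        ,  1.        ]])}
```

View pics/side0.png

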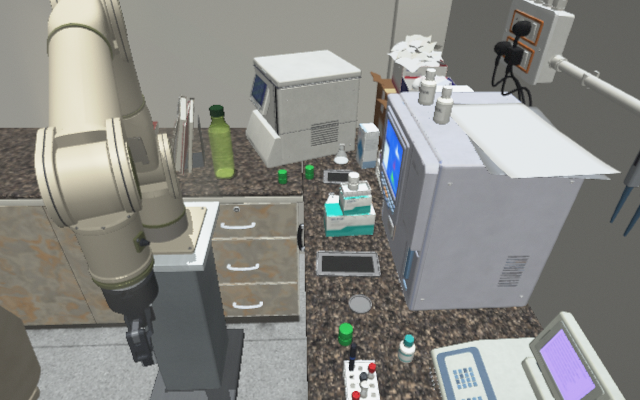

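View pics/top0.png

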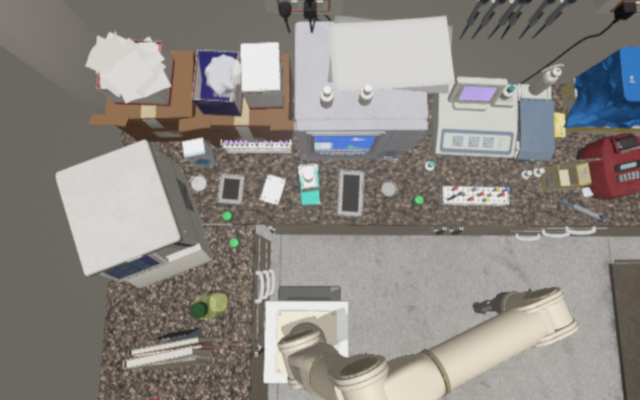

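```bash
python3 - <<'E'
import cv2
a=cv2.imread("pics/top0.png")[140:240,180:450]
cv2.imwrite("pics/topc.png",cv2.resize(a,None,fx=2.96,fy=2.96,interpolation=cv2.INTER_CUBIC))
a=cv2.imread("pics/side0.png")[140:320,290:450]
cv2.imwrite("pics/sidec.png",cv2.resize(a,None,fx=3.3,fy=3.3,interpolation=cv2.INTER_CUBIC))
E
```

```text
(no output)
```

View pics/topc.png

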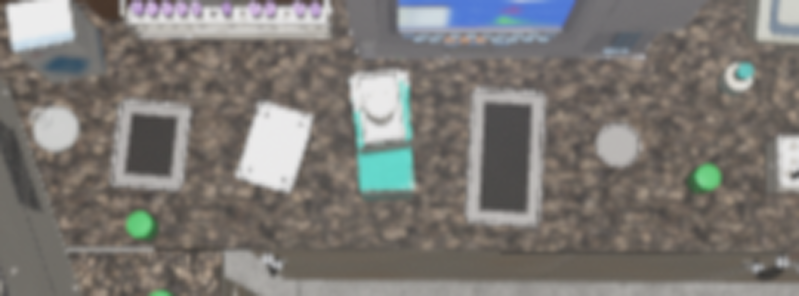

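View pics/sidec.png

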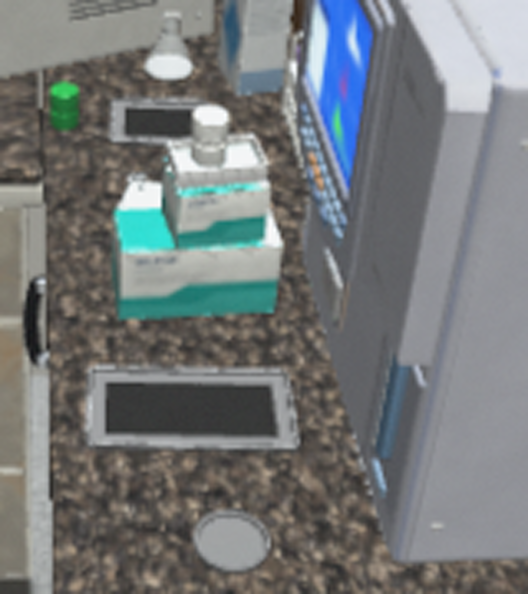

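```bash
cat > h.py <<'E'
import numpy as np, cv2
from bench import *
def KT(n):
    c=get_calibration(n); f=200/np.tan(np.radians(c["fovy"]/2))
    return np.array([[f,0,c["cx"]],[0,f,c["cy"]],[0,0,1]]), c["camera_from_world"]
def P(n):
    K,T=KT(n); return K@T[:3]
def proj(n,p):
    q=P(n)@np.append(p,1); return q[:2]/q[2]
def ray(n,u,v,z):
    M=P(n); H=np.c_[M[:,0],M[:,1],M[:,2]*z+M[:,3]]
    w=np.linalg.solve(H,[u,v,1]); return w[:2]/w[2]
def rect(n,img,z,x0,x1,y0,y1,s=1000.):  # out: col = (y1-y)*s, row=(x1-x)*s
    M=P(n); H=np.c_[M[:,0],M[:,1],M[:,2]*z+M[:,3]]
    A=np.array([[0,-1/s,x1],[-1/s,0,y1],[0,0,1]])
    return cv2.warpPerspective(img,H@A,(int((y1-y0)*s),int((x1-x0)*s)),flags=cv2.INTER_CUBIC|cv2.WARP_INVERSE_MAP)
def grid(o,x1,y1,s,step=0.05):
    o=o.copy();h,w=o.shape[:2]
    k=np.ceil((x1-h/s)/step)*step
    while k<x1:
        r=int((x1-k)*s);cv2.line(o,(0,r),(w,r),(0,0,255),1);cv2.putText(o,f"{k:.2f}",(2,r-2),0,.4,(0,255,255),1);k+=step
    k=np.ceil((y1-w/s)/step)*step
    while k<y1:
        c=int((y1-k)*s);cv2.line(o,(c,0),(c,h),(0,0,255),1);cv2.putText(o,f"{k:.2f}",(c+2,10),0,.4,(0,255,255),1);k+=step
    return o
E
python3 - <<'E'
from h import *
t=cv2.imread("pics/top0.png");s=cv2.imread("pics/side0.png")
a=grid(rect("top",t,.005,.4,.68,-.42,.38,1000),.68,.38,1000)
b=grid(rect("side",s,.005,.4,.68,-.42,.38,1000),.68,.38,1000)
cv2.imwrite("pics/r0.png",np.vstack([a,b]))
E
```

```text
(no output)
```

View pics/r0.png

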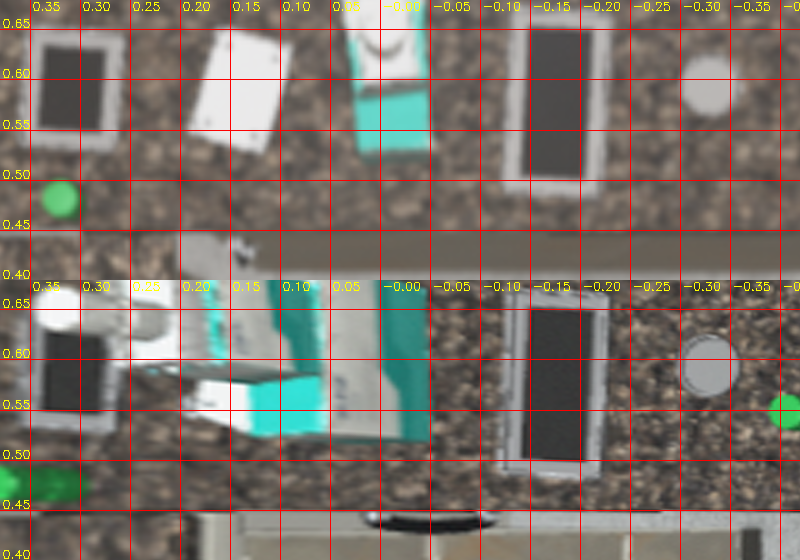

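```bash
python3 - <<'E'
from h import *
for n in("top","side"):
  im=cv2.imread(f"pics/{n}0.png")
  for nm,z,(x0,x1,y0,y1),thr in [("long_tray",.007,(.46,.69,-.245,-.105),115),("short_tray",.007,(.51,.67,.245,.37),115),("plate",.004,(.5,.68,.07,.21),130),("dish",.007,(.54,.64,-.38,-.28),110)]:
    for what in("bright","dark"):
      r=cv2.GaussianBlur(rect(n,im,z,x0,x1,y0,y1,2000.),(0,0),3)
      g=r.max(2); sat=r.max(2).astype(int)-r.min(2)
      m=((g>thr)&(sat<35)) if what=="bright" else (g<75)&(sat<14)
      m=m.astype(np.uint8)
      if what=="dark": m=cv2.morphologyEx(m,cv2.MORPH_OPEN,np.ones((15,15)))
      cs,_=cv2.findContours(m,cv2.RETR_EXTERNAL,cv2.CHAIN_APPROX_NONE)
      if not cs: continue
      c=max(cs,key=cv2.contourArea)
      (cx,cy),(w,h),a=cv2.minAreaRect(c)
      print(n,nm,what,"x %.4f y %.4f"%(x1-cy/2000,y1-cx/2000),"size %.1f %.1f ang %.1f"%(w/2,h/2,a),"area",cv2.contourArea(c)/4)
      d=cv2.drawContours(r.copy(),[c],-1,(0,0,255),2); cv2.imwrite(f"pics/d_{n}_{nm}_{what}.png",d)
E
python3 -c "
import cv2,numpy as np
rows=[]
for n in('top','side'):
  rows.append(np.hstack([cv2.resize(cv2.imread(f'pics/d_{n}_{k}_bright.png'),(200,280)) for k in('long_tray','short_tray','plate','dish')]))
cv2.imwrite('pics/dd.png',np.vstack(rows))"
```

```text
top long_tray bright x 0.5792 y -0.1748 size 221.5 139.5 ang 90.0 area 24449.625
top short_tray bright x 0.5903 y 0.3078 size 124.5 159.5 ang 0.0 area 14926.75
top short_tray dark x 0.5913 y 0.3082 size 50.6 70.6 ang 3.4 area 3403.125
top plate bright x 0.5853 y 0.1376 size 109.0 136.5 ang 5.8 area 10408.375
top dish bright x 0.5905 y -0.3295 size 99.0 99.0 ang 90.0 area 6066.875
side long_tray bright x 0.5765 y -0.1662 size 124.5 199.7 ang 1.5 area 19772.75
side long_tray dark x 0.5753 y -0.1786 size 61.8 149.0 ang 3.4 area 8903.0
side short_tray bright x 0.5975 y 0.3078 size 124.5 145.0 ang 0.0 area 15027.375
side short_tray dark x 0.5865 y 0.3037 size 57.3 76.7 ang 4.4 area 4108.375
side plate bright x 0.6333 y 0.1490 size 93.5 122.0 ang 90.0 area 7693.625
side plate dark x 0.5080 y 0.0880 size 15.0 10.0 ang 90.0 area 136.375
side dish bright x 0.5969 y -0.3218 size 68.8 77.5 ang 87.4 area 3421.375
side dish dark x 0.5553 y -0.3195 size 9.5 12.0 ang 90.0 area 109.125
```

View pics/dd.png

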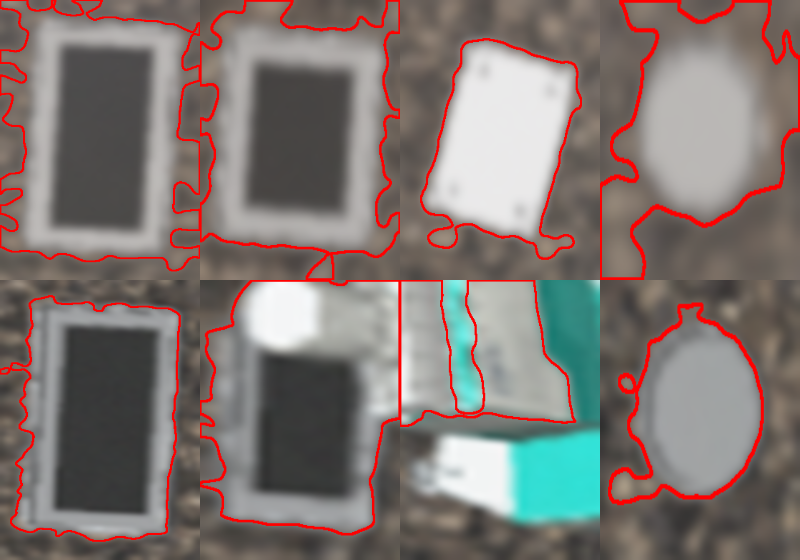

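```bash
python3 - <<'E'
from h import *
for n in("top","side"):
  im=cv2.imread(f"pics/{n}0.png")
  for nm,z,(x0,x1,y0,y1),f in [("long_tray_dark",.003,(.48,.68,-.235,-.115),lambda g,s:(g<100)),("short_tray_dark",.003,(.53,.65,.25,.36),lambda g,s:g<100),("plate",.003,(.5,.68,.07,.21),lambda g,s:g>170),
     ("dish",.005,(.54,.64,-.38,-.28),lambda g,s:g>(148 if n=="top" else 135)),("long_out",.008,(.47,.69,-.24,-.11),lambda g,s:(g>(140 if n=="top" else 125))&(s<25)),("short_out",.008,(.52,.67,.24,.37),lambda g,s:(g>(140 if n=="top" else 125))&(s<25))]:
      r=cv2.GaussianBlur(rect(n,im,z,x0,x1,y0,y1,2000.),(0,0),2)
      g=r.max(2); sat=r.max(2).astype(int)-r.min(2)
      m=f(g,sat).astype(np.uint8)
      m=cv2.morphologyEx(m,cv2.MORPH_OPEN,np.ones((11,11)))
      cs,_=cv2.findContours(m,cv2.RETR_EXTERNAL,cv2.CHAIN_APPROX_NONE)
      c=max(cs,key=cv2.contourArea)
      (cx,cy),(w,h),a=cv2.minAreaRect(c)
      mo=cv2.moments(c);mx,my=mo['m10']/mo['m00'],mo['m01']/mo['m00']
      print(n,nm,"x %.4f y %.4f"%(x1-cy/2000,y1-cx/2000),"mom %.4f %.4f"%(x1-my/2000,y1-mx/2000),"size %.1f %.1f ang %.1f"%(w/2,h/2,a),"area",cv2.contourArea(c)/4)
t=cv2.imread("pics/top0.png");s=cv2.imread("pics/side0.png")
rows=[]
for z in (.084,.146,.1686,.2108):
  rows.append(np.vstack([grid(rect(n,i,z,.48,.72,-.08,.1,1500),.72,.1,1500,.02) for n,i in(("top",t),("side",s))]))
  cv2.imwrite("pics/st_%d.png"%(z*1000),np.hstack([grid(rect(n,i,z,.48,.72,-.08,.1,2200),.72,.1,2200,.02) for n,i in(("top",t),("side",s))]))
E
```

```text
top long_tray_dark x 0.5780 y -0.1765 mom 0.5780 -0.1764 size 60.3 145.4 ang 3.1 area 8518.875
top short_tray_dark x 0.5917 y 0.3090 mom 0.5917 0.3091 size 59.3 79.5 ang 4.4 area 4528.5
top plate x 0.5902 y 0.1394 mom 0.5904 0.1394 size 79.5 113.6 ang 16.2 area 8554.25
top dish x 0.5967 y -0.3305 mom 0.5955 -0.3308 size 57.6 59.8 ang 45.0 area 2696.375
top long_out x 0.5779 y -0.1758 mom 0.5778 -0.1757 size 104.7 193.2 ang 2.9 area 18698.0
top short_out x 0.5924 y 0.3107 mom 0.5915 0.3083 size 104.6 122.2 ang 3.9 area 11562.0
side long_tray_dark x 0.5761 y -0.1747 mom 0.5761 -0.1748 size 66.5 152.5 ang 3.1 area 9817.75
side short_tray_dark x 0.5875 y 0.3096 mom 0.5875 0.3102 size 63.3 80.8 ang 3.4 area 4809.375
side plate x 0.5531 y 0.1326 mom 0.5545 0.1249 size 57.4 124.8 ang 88.3 area 5559.875
side dish x 0.5938 y -0.3307 mom 0.5934 -0.3306 size 54.0 54.6 ang 56.8 area 2310.625
side long_out x 0.5753 y -0.1757 mom 0.5757 -0.1772 size 106.3 190.9 ang 3.3 area 18199.375
side short_out x 0.5983 y 0.3027 mom 0.6125 0.2988 size 143.5 124.5 ang 90.0 area 8754.875
```

View pics/st_84.png

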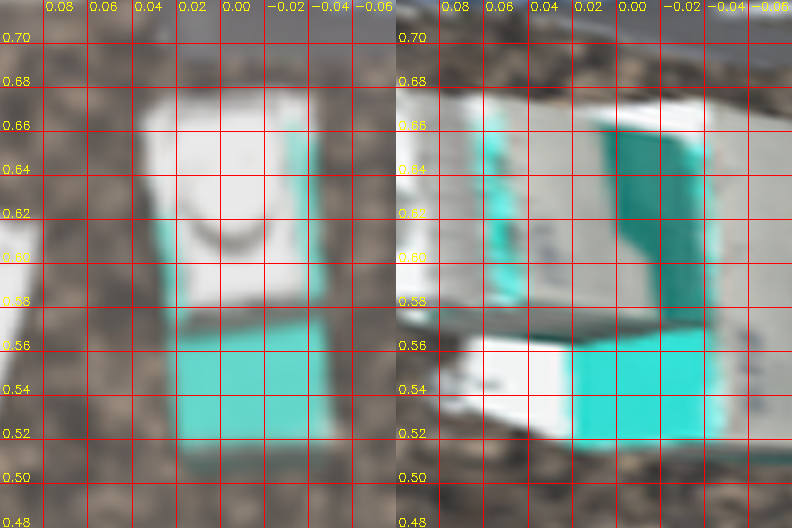

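View pics/st_146.png

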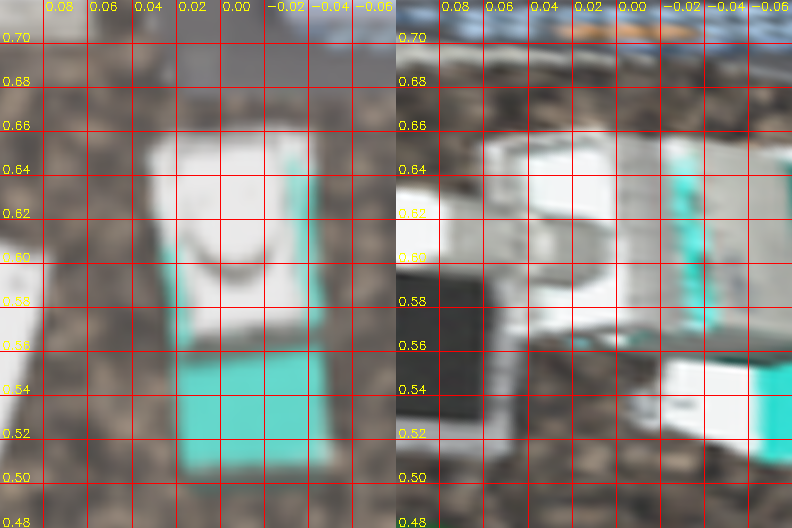

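View pics/st_168.png

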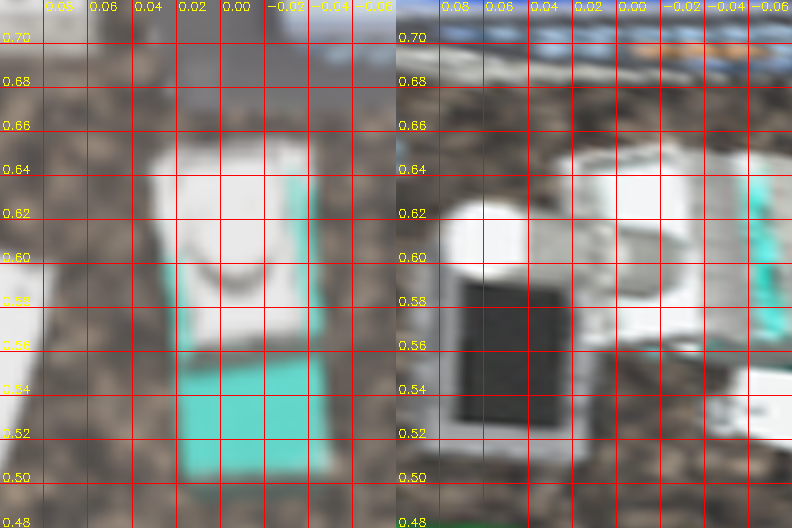

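View pics/st_210.png

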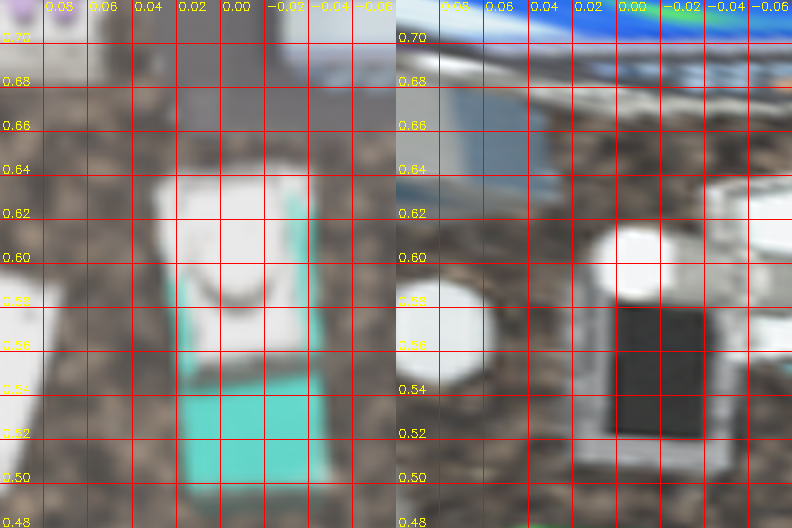

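```bash
python3 - <<'E'
from h import *
t=cv2.imread("pics/top0.png")[158:210,292:328];s=cv2.imread("pics/side0.png")[168:242,318:382]
cv2.imwrite("pics/z0.png",np.hstack([cv2.resize(t,(400,578),interpolation=cv2.INTER_CUBIC),np.zeros((578,0,3),np.uint8)]))
cv2.imwrite("pics/z1.png",cv2.resize(s,(512,592),interpolation=cv2.INTER_CUBIC))
E
```

```text
(no output)
```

View pics/z0.png

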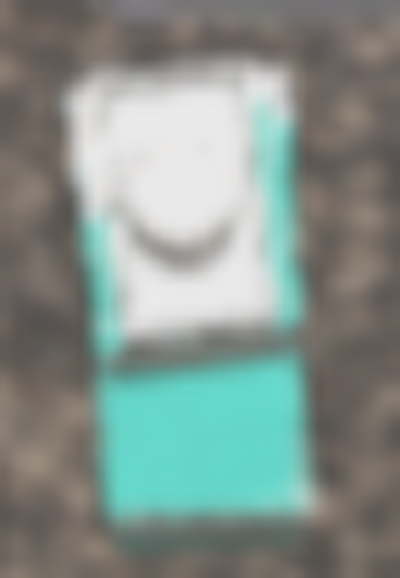

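View pics/z1.png

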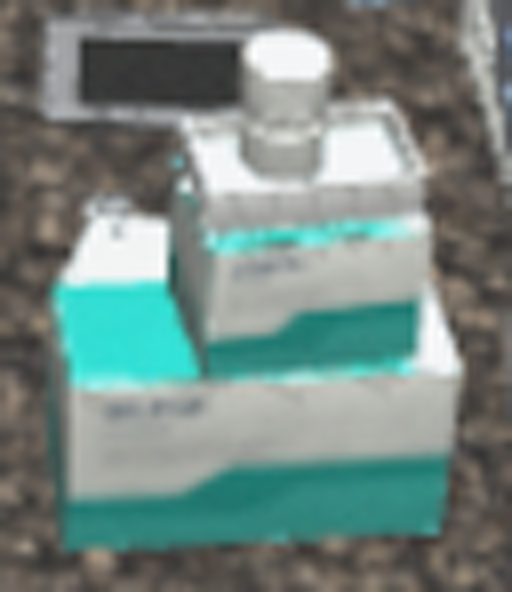

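```bash
cat > fit0.py <<'E'
from h import *
from scipy.optimize import least_squares
T=lambda U,V:("top",(U+.5)/11.11-.5+292,(V+.5)/11.115-.5+158)
S=lambda U,V:("side",(U+.5)/8-.5+318,(V+.5)/8-.5+168)
# (sx,sy): local x sign (world approx -y dir?) : local frame y along world +x, x along world -y  -> yaw ~ -90
obs={"long":((70,156),[((-1,-1,.084),T(108,520)),((1,-1,.084),T(318,500)),((1,-1,.084),S(70,385)),((1,1,.084),S(462,365)),((1,-1,0),S(65,548)),((1,1,0),S(438,530))]),
"short":((68,89),[((-1,1,.146),T(75,95)),((1,1,.146),T(290,68)),((-1,-1,.146),T(108,362)),((1,-1,.146),T(298,325)),((1,-1,.146),S(210,240)),((1,1,.146),S(430,225)),((1,-1,.084),S(205,375)),((1,1,.084),S(415,355)),((-1,-1,.146),S(172,170))]),
"foam":((52,85),[((-1,1,.1686),T(105,90)),((1,1,.1686),T(243,78)),((-1,-1,.1686),T(125,330)),((1,-1,.1686),T(278,318)),((1,-1,.1686),S(205,197)),((1,1,.1686),S(428,172)),((-1,-1,.1686),S(180,122)),((-1,1,.1686),S(392,102)),((1,-1,.146),S(205,230)),((1,1,.146),S(425,215))])}
def fit(dim,ob,p0):
    def f(p):
        r=[]
        c,s=np.cos(p[2]),np.sin(p[2])
        for (sx,sy,z),(n,u,v) in ob:
            a,b=sx*dim[0]/2000,sy*dim[1]/2000
            r+=list(proj(n,[p[0]+c*a-s*b,p[1]+s*a+c*b,z])-[u,v])
        return np.array(r)
    o=least_squares(f,p0,loss="soft_l1"); return o.x,f(o.x)
if __name__=="__main__":
  for k,(d,ob) in obs.items():
    x,r=fit(d,ob,[.6,0,-np.pi/2]); print(k,x[:2].round(4),np.degrees(x[2]).round(2)); print(r.reshape(-1,2).round(1).tolist())
  print("cap side",ray("side",*S(288,58)[1:],.2108))
E
python3 fit0.py
```

```text
long [ 0.5949 -0.0082] -85.47
[[-0.4, 0.5], [-1.0, 1.0], [0.2, 0.6], [0.2, 0.1], [0.1, 0.9], [0.7, -0.1]]
short [ 0.6101 -0.0071] -82.18
[[-0.8, 0.2], [-2.0, 0.3], [-0.8, -0.5], [0.4, 0.5], [-0.1, 1.9], [0.7, 1.1], [-0.5, 1.2], [0.7, 1.0], [-0.2, -1.7]]
foam [ 0.6089 -0.0076] -82.72
[[-1.3, -0.4], [0.4, -1.0], [-0.4, 0.7], [0.0, 0.1], [0.5, -0.4], [-0.2, 0.4], [-0.1, -0.4], [-0.2, 0.0], [0.1, 1.6], [-0.5, 1.1]]
cap side [ 0.60042068 -0.01050553]
```

Emit:
arm_command([
  [[26, 36, 2.5, -1], [26, 36, 2.5, -1], [26, 36, 2.5, -1], [26, 36, 2.5, -1], [26, 36, 2.5, -1], [26, 36, 2.5, -1], [26, 36, 2.5, -1], [26, 36, 2.5, -1]],
], hand=85)

```text
t: 1.1
eef_pos: [0.3848, -0.3103, 0.3238]
orientation: [180.0, 0.0, -81.7]
force: [0.6, -0.2, 0.2]
opening: 0.0849
```

Emit:
arm_command([
  [[26, 37, 0, -1], [26, 37, 0, 0], [26, 37, 0, 0], [26, 37, 0, 0], [26, 37, 0, 0], [26, 37, 0, 0], [26, 37, 0, 0], [26, 37, 0, 0]],
])

```text
t: 2.1
eef_pos: [0.5928, -0.0146, 0.3236]
orientation: [180.0, -0.0, -82.7]
force: [-0.1, -0.1, 0.4]
opening: 0.085
```

Emit:
arm_command([
  [[0, 0, 0, 0], [0, 0, 0, 0], [0, 0, 0, 0], [0, 0, 0, 0], [0, 0, 0, 0], [0, 0, 0, 0], [0, 0, 0, 0], [0, 0, 0, 0]],
])

```text
t: 3.1
eef_pos: [0.5922, -0.0156, 0.3239]
orientation: [180.0, -0.0, -82.6]
force: [0.5, -0.4, -0.5]
opening: 0.0853
```

Emit:
arm_command([
  [[2, 2, -5, 0], [2, 2, -5, 0], [2, 2, -5, 0], [1, 1, -5, 0], [0, 0, -5, 0], [0, 0, -5, 0], [0, 0, -5, 0], [0, 0, -5, 0]],
])

```text
t: 4.1
eef_pos: [0.5992, -0.0087, 0.2836]
orientation: [-180.0, -0.0, -82.6]
force: [0.0, -0.2, 0.1]
opening: 0.0851
```

```bash
cat > look.py <<'E'
import sys
from h import *
def look(tag,u=335,v=180,w=70):
    s=camera("side");t=camera("top")
    cv2.imwrite(f"pics/{tag}_s.png",s);cv2.imwrite(f"pics/{tag}_t.png",t)
    st=sense();print(st["t"],st["eef_pos"].round(4),st["orientation"].round(1),st["force"].round(1),st["opening"])
    return s,t
def crop(i,u,v,w,h,f): return cv2.resize(i[max(0,v-h):v+h,max(0,u-w):u+w],None,fx=f,fy=f,interpolation=cv2.INTER_CUBIC)
if __name__=="__main__":
    tag=sys.argv[1];a=[int(x) for x in sys.argv[2:]]
    s,t=look(tag)
    x=crop(s,a[0],a[1],50,55,5); 
    y=crop(t,a[2],a[3],25,55,5)
    h=max(x.shape[0],y.shape[0]); pad=lambda q:cv2.copyMakeBorder(q,0,h-q.shape[0],0,0,0)
    cv2.imwrite(f"pics/{tag}.png",np.hstack([pad(x),pad(y)]))
E
python3 look.py a1 350 180 310 180
```

```text
4.2 [ 0.599  -0.0088  0.2833] [180.    0.  -82.6] [ 0.4 -0.4  0.3] 0.08497529015108286
```

View pics/a1.png

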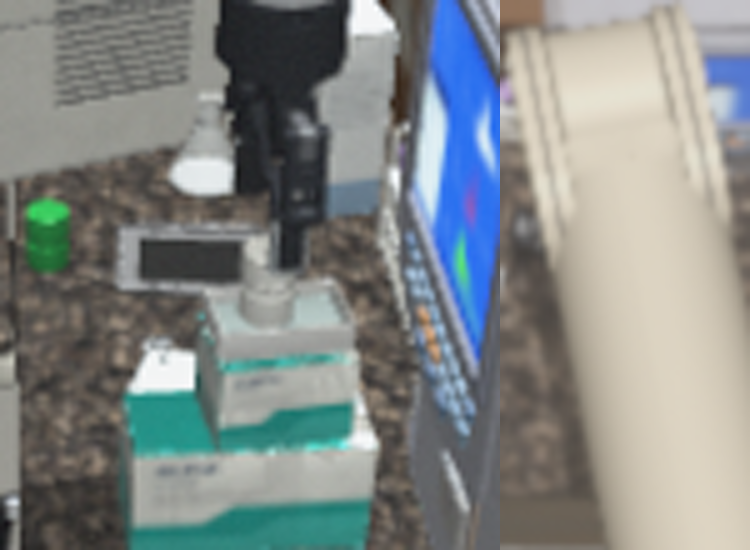

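```bash
python3 - <<'E'
from h import *
for z in(.21,.215,.22,.223): print(z,proj("side",[.6055,-.058,z]),proj("side",[.594,.041,z]))
print(proj("side",[.5995,-.0085,.2108]),proj("side",[.5995,-.0085,.1608]))
E
```

```text
0.21 [357.12324186 183.62948306] [349.61735101 166.30881358]
0.215 [357.24611251 182.19266978] [349.71549741 164.92331822]
0.22 [357.36957804 180.74890018] [349.81408897 163.53153852]
0.223 [357.4439447  179.87927834] [349.87345886 162.6934364 ]
[353.18377702 174.46349765] [352.11414708 188.23001719]
```

Emit:
arm_command([
  [[0, 0, -8, 0], [0, 0, -8, 0], [0, 0, -8, 0], [0, 0, -8, 0], [0, 0, -4, 0], [0, 0, -4, 0], [0, 0, 0, 0], [0, 0, 0, 0]],
])

```text
t: 5.2
eef_pos: [0.5993, -0.0087, 0.2442]
orientation: [-180.0, -0.0, -82.6]
force: [0.1, 0.2, 0.4]
opening: 0.0851
```

```bash
python3 look.py a2 350 180 310 180
```

```text
5.3 [ 0.5993 -0.0087  0.2442] [-180.    -0.   -82.6] [-0.1  0.8  0.7] 0.08474303235846285
```

View pics/a2.png

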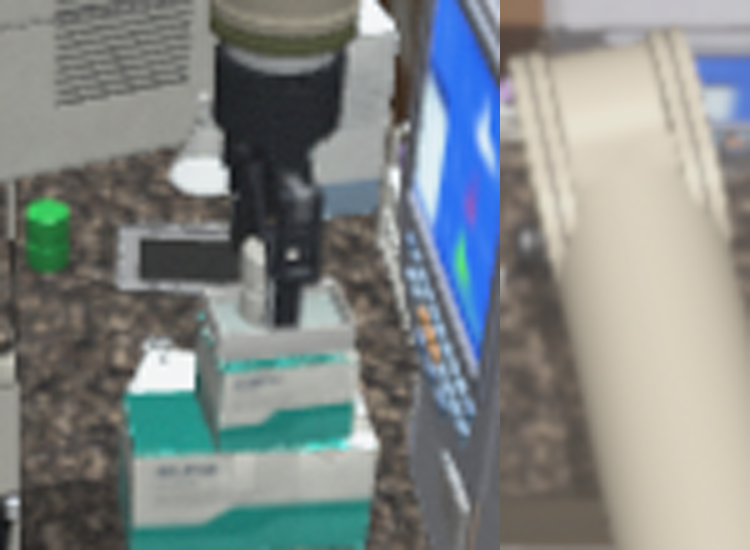

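Emit:
arm_command([
  [[0, 0, 0, 0], [0, 0, 0, 0], [0, 0, 0, 0], [0, 0, 0, 0], [0, 0, 0, 0], [0, 0, 0, 0], [0, 0, 0, 0], [0, 0, 0, 0]],
], hand=20)

```text
t: 6.3
eef_pos: [0.5993, -0.0086, 0.2441]
orientation: [-180.0, -0.0, -82.6]
force: [0.1, 0.3, 3.7]
opening: 0.0335
```

```bash
python3 look.py a3 350 180 310 180
```

```text
6.4 [ 0.5993 -0.0086  0.2441] [-180.    -0.   -82.6] [ 0.  -0.   3.7] 0.03357940555504191
```

View pics/a3.png

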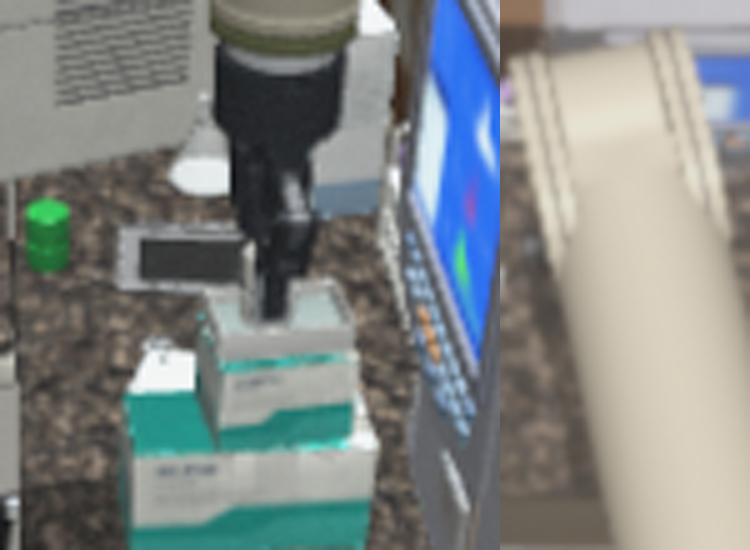

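Emit:
arm_command([
  [[0, 0, 4, 0], [0, 0, 8, 0], [0, 0, 10, 0], [0, 0, 10, 0], [0, 0, 10, 0], [0, 0, 10, 0], [0, -10, 5, 0], [0, -20, 0, 0]],
])

```text
t: 7.4
eef_pos: [0.5993, -0.0392, 0.3013]
orientation: [-180.0, -0.0, -82.6]
force: [-0.8, -0.5, -0.4]
opening: 0.0333
```

Emit:
arm_command([
  [[0, -30, 0, 0], [-1, -40, 0, 0], [-1, -40, 0, 0], [-1, -40, 0, 0], [-1, -40, 0, 0], [0, -40, 0, 0], [0, -30, 0, 0], [0, -20, -5, 0]],
])

```text
t: 8.4
eef_pos: [0.5941, -0.322, 0.2953]
orientation: [180.0, -0.0, -82.8]
force: [0.0, 0.3, -1.0]
opening: 0.0332
```

Emit:
arm_command([
  [[0, -12, -10, 0], [0, 0, -15, 0], [0, 0, -20, 0], [0, 0, -20, 0], [0, 0, -20, 0], [0, 0, -20, 0], [0, 0, -20, 0], [0, 0, -15, 0]],
])

```text
t: 9.4
eef_pos: [0.595, -0.3306, 0.1544]
orientation: [180.0, 0.0, -82.6]
force: [0.4, 0.0, -0.7]
opening: 0.0333
```

```bash
python3 look.py a4 355 290 388 180
```

```text
9.5 [ 0.5944 -0.3303  0.1537] [ 1.799e+02  1.000e-01 -8.260e+01] [ 0.2 -0.8 -1.9] 0.03327465359444851
```

View pics/a4.png

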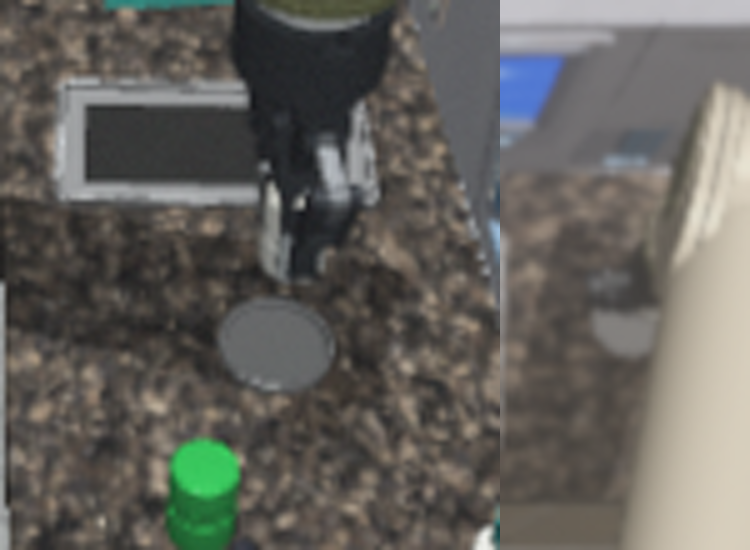

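```bash
python3 - <<'E'
from h import *
p=proj("side",[.5944,-.3303,.0705]); print((p-[305,235])*5)
p=proj("side",[.5944,-.3303-.0175,.0705]); print((p-[305,235])*5)
p=proj("side",[.5948,-.3306,.008]); print((p-[305,235])*5)
E
```

```text
[283.81563648 259.56131742]
[288.30675249 285.50692147]
[275.45503473 341.26794583]
```

Emit:
arm_command([
  [[0, 0, -15, 0], [0, 0, -15, 0], [0, 0, -15, 0], [0, 0, -8, 0], [0, 0, -6, 0], [0, 0, -4, 0], [0, 0, -2, 0], [0, 0, 0, 0]],
])

```text
t: 10.5
eef_pos: [0.5953, -0.3307, 0.0911]
orientation: [-180.0, -0.0, -82.6]
force: [0.9, 0.0, -1.3]
opening: 0.0332
```

```bash
python3 look.py a5 355 290 388 180
```

```text
10.6 [ 0.5954 -0.3307  0.0913] [-180.    -0.   -82.6] [-0.7  0.7 -0.6] 0.03318159266746423
```

View pics/a5.png

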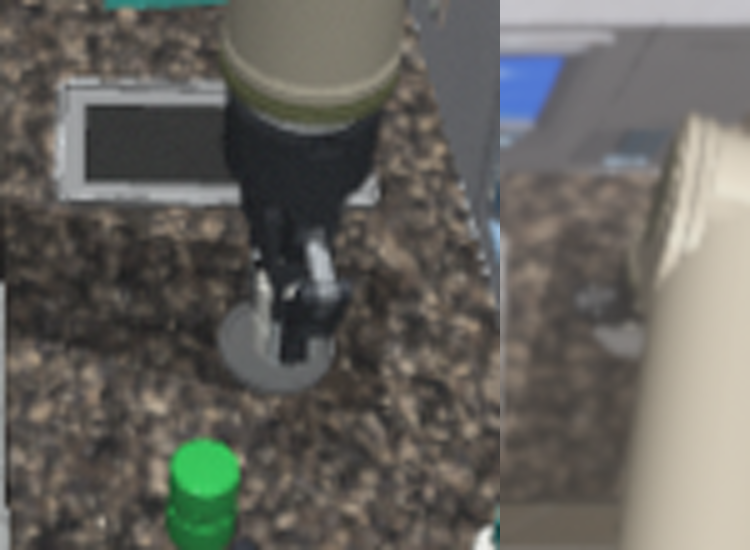

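Well centred. Lower slowly until contact.

Emit:
arm_command([
  [[0, 0, -1.5, 0], [0, 0, -1, 0], [0, 0, -1, 0], [0, 0, -1, 0], [0, 0, 0, 0], [0, 0, 0, 0], [0, 0, 0, 0], [0, 0, 0, 0]],
])

```text
t: 11.6
eef_pos: [0.5953, -0.3307, 0.0864]
orientation: [-180.0, -0.0, -82.6]
force: [0.9, 0.1, -0.9]
opening: 0.0333
```

Emit:
arm_command([
  [[0, 0, -0.5, 0], [0, 0, -0.5, 0], [0, 0, -0.5, 0], [0, 0, -0.5, 0], [0, 0, 0, 0], [0, 0, 0, 0], [0, 0, 0, 0], [0, 0, 0, 0]],
])

```text
t: 12.6
eef_pos: [0.5954, -0.3306, 0.0863]
orientation: [-180.0, -0.0, -82.6]
force: [-6.8, 4.1, 15.7]
opening: 0.0337
```

Emit:
arm_command([
  [[0, 0, 1.5, 0], [0, 0, 0, 0], [0, 0, 0, 0], [0, 0, 0, 0], [0, 0, 0, 0], [0, 0, 0, 0], [0, 0, 0, 0], [0, 0, 0, 0]],
])

```text
t: 13.6
eef_pos: [0.5954, -0.3307, 0.0864]
orientation: [-180.0, -0.0, -82.6]
force: [-2.2, 1.5, 5.3]
opening: 0.0333
```

Emit:
arm_command([
  [[0, 0, 0, 0], [0, 0, 0, 0], [0, 0, 0, 0], [0, 0, 0, 0], [0, 0, 0, 0], [0, 0, 0, 0], [0, 0, 0, 0], [0, 0, 0, 0]],
], hand=60)

```text
t: 14.6
eef_pos: [0.5952, -0.3307, 0.0859]
orientation: [180.0, -0.0, -82.6]
force: [0.0, -0.3, -0.5]
opening: 0.06
```

Emit:
arm_command([
  [[0, 0, 5, 0], [0, 0, 10, 0], [0, 0, 20, 0], [0, 0, 20, 0], [0, 0, 25, 0], [0, 0, 30, 0], [0, 10, 30, 0], [0, 20, 30, 0]],
])

```text
t: 15.6
eef_pos: [0.595, -0.3012, 0.2585]
orientation: [-179.9, -0.1, -82.7]
force: [0.9, -0.5, -0.2]
opening: 0.0596
```

```bash
python3 look.py a6 355 290 388 180
```

```text
15.7 [ 0.5973 -0.2982  0.2618] [-179.6   -0.2  -82.4] [-0.1  0.6  0.9] 0.05996928067151696
```

View pics/a6.png

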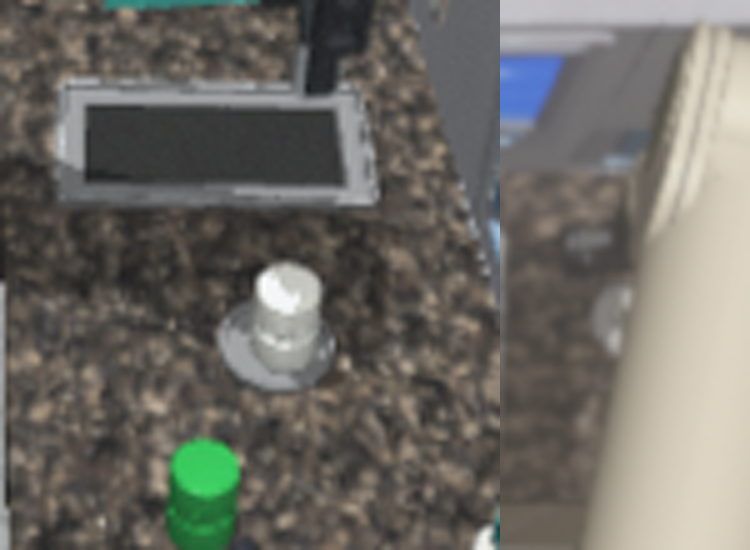

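```bash
python3 - <<'E'
from h import *
print(ray("side",305+289/5,235+288/5,.053), proj("side",[.5953,-.3307,.053]))
E
```

```text
[ 0.59801281 -0.33390051] [361.60044829 291.68406453]
```

Emit:
arm_command([
  [[0, 30, 20, 0], [0, 40, 10, 0], [1, 40, 0, 0], [1, 40, 0, 0], [1, 40, 0, 0], [1, 40, 0, 0], [1, 30, 0, 0], [1, 20, 0, 0]],
], hand=80)

```text
t: 16.7
eef_pos: [0.6012, -0.0193, 0.2865]
orientation: [-180.0, -0.0, -82.6]
force: [0.6, -0.4, -0.4]
opening: 0.0797
```

```bash
python3 look.py a7 350 195 310 180
```

```text
16.8 [ 0.6012 -0.0185  0.2864] [-180.     0.   -82.4] [-0.3 -0.2  0.2] 0.07971049890168336
```

View pics/a7.png

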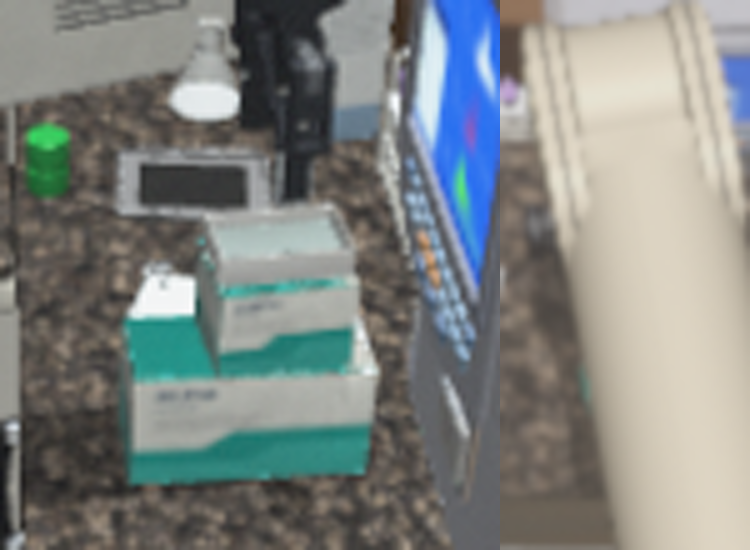

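Emit:
arm_command([
  [[3, 4, -5, 0], [3, 4, -10, 0], [2, 3, -12, 0], [0, 0, -12, 0], [0, 0, -12, 0], [0, 0, -8, 0], [0, 0, -5, 0], [0, 0, 0, 0]],
])

```text
t: 17.8
eef_pos: [0.6092, -0.0097, 0.2217]
orientation: [180.0, -0.0, -82.6]
force: [0.4, -0.2, 0.3]
opening: 0.0798
```

```bash
python3 look.py a8 350 195 310 180
```

```text
17.9 [ 0.6094 -0.0097  0.2223] [-180.    -0.   -82.6] [0.1 0.1 0.1] 0.07994658830074038
```

View pics/a8.png

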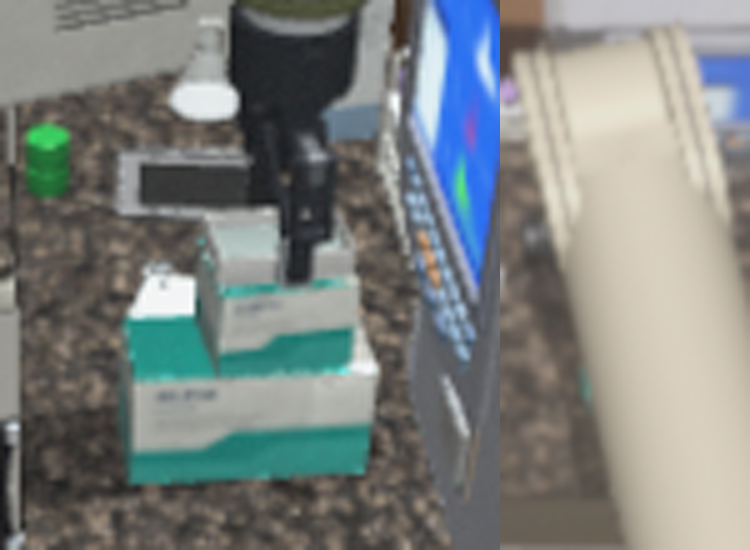

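Emit:
arm_command([
  [[0, 1, 0, 0], [0, 1, 0, 0], [0, 0, 0, 0], [0, 0, 0, 0], [0, 0, 0, 0], [0, 0, 0, 0], [0, 0, 0, 0], [0, 0, 0, 0]],
], hand=62)

```text
t: 18.9
eef_pos: [0.6092, -0.0077, 0.2219]
orientation: [-180.0, -0.0, -82.6]
force: [0.8, 0.4, 0.1]
opening: 0.0621
```

Emit:
arm_command([
  [[0, 0, 0, 0], [0, 0, 0, 0], [0, 0, 0, 0], [0, 0, 0, 0], [0, 0, 0, 0], [0, 0, 0, 0], [0, 0, 0, 0], [0, 0, 0, 0]],
], hand=40)

```text
t: 19.9
eef_pos: [0.6094, -0.0075, 0.2223]
orientation: [-180.0, -0.0, -82.6]
force: [0.3, 0.8, 5.2]
opening: 0.0506
```

```bash
python3 look.py a9 350 195 310 180
```

```text
20.0 [ 0.6094 -0.0075  0.2223] [-180.    -0.   -82.6] [-0.5  1.2  4.7] 0.050419849715079915
```

View pics/a9.png

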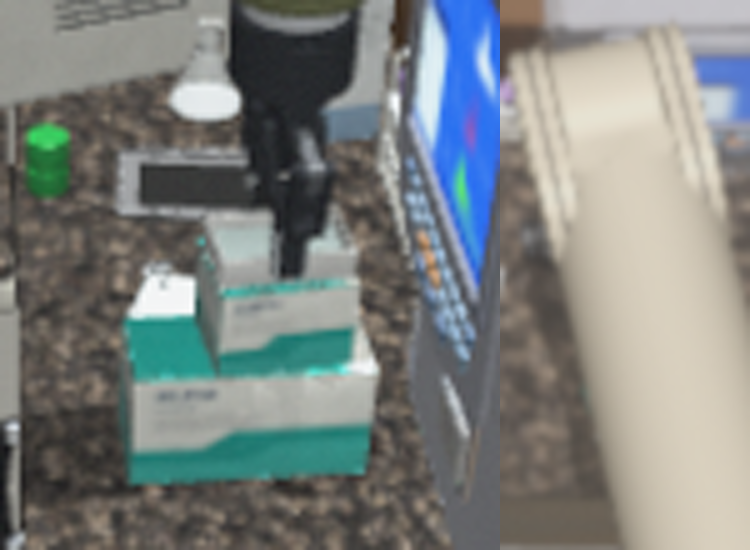

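Emit:
arm_command([
  [[0, 0, 3, 0], [0, 0, 6, 0], [0, 0, 8, 0], [0, 0, 10, 0], [0, 0, 10, 0], [0, 0, 8, 0], [0, 6, 5, 0], [0, 12, 0, -2]],
])

```text
t: 21.0
eef_pos: [0.6094, 0.0104, 0.2724]
orientation: [-180.0, -0.0, -84.7]
force: [0.0, 0.2, -1.2]
opening: 0.0505
```

Emit:
arm_command([
  [[-2, 18, 0, -3], [-3, 20, 0, -3], [-3, 20, 0, -3], [-3, 20, 0, -3], [-3, 20, 0, -3], [-3, 16, 0, -3], [-2, 10, 0, -3], [0, 5, 0, -0.5]],
])

```text
t: 22.0
eef_pos: [0.5899, 0.1404, 0.272]
orientation: [180.0, -0.0, -106.1]
force: [-1.1, -0.5, -1.2]
opening: 0.0506
```

Emit:
arm_command([
  [[0, 0, -8, 0], [0, 0, -15, 0], [0, 0, -20, 0], [0, 0, -20, 0], [0, 0, -20, 0], [0, 0, -20, 0], [0, 0, -15, 0], [0, 0, -8, 0]],
])

```text
t: 23.0
eef_pos: [0.59, 0.1393, 0.1448]
orientation: [180.0, -0.0, -106.1]
force: [1.7, 0.3, -0.3]
opening: 0.0506
```

```bash
python3 look.py b1 345 190 270 190
```

```text
23.1 [0.59   0.1393 0.1451] [ 179.9   -0.  -106.1] [-0.   1.1 -0.6] 0.05032715408468373
```

View pics/b1.png

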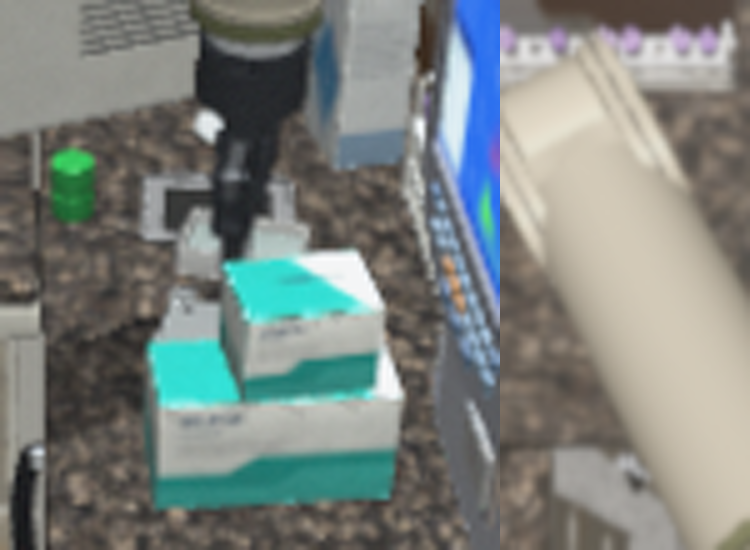

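Emit:
arm_command([
  [[-1, 0, -15, 0], [0, 0, -15, 0], [0, 0, -12, 0], [0, 0, -8, 0], [0, 0, -6, 0], [0, 0, -3, 0], [0, 0, -2, 0], [0, 0, 0, 0]],
])

```text
t: 24.1
eef_pos: [0.5893, 0.1394, 0.0851]
orientation: [-180.0, 0.0, -106.1]
force: [0.6, -0.0, -0.6]
opening: 0.0508
```

```bash
python3 look.py b2 345 190 270 190
```

```text
24.2 [0.5893 0.1394 0.0852] [-180.     0.  -106.1] [-0.3  0.5 -0.8] 0.05037275553094207
```

View pics/b2.png

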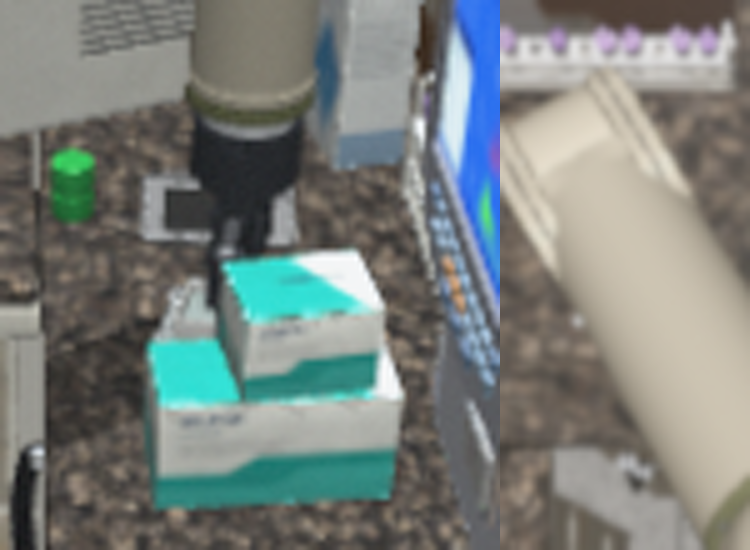

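Tray near its plate, mostly hidden behind the stack. Lowering to contact.

Emit:
arm_command([
  [[0, 0, -1, 0], [0, 0, -1, 0], [0, 0, -1, 0], [0, 0, -1, 0], [0, 0, -1, 0], [0, 0, 0, 0], [0, 0, 0, 0], [0, 0, 0, 0]],
])

```text
t: 25.2
eef_pos: [0.5893, 0.1393, 0.08]
orientation: [-180.0, -0.0, -106.1]
force: [0.6, 0.4, -0.7]
opening: 0.0507
```

Emit:
arm_command([
  [[0, 0, -0.5, 0], [0, 0, -0.5, 0], [0, 0, -0.5, 0], [0, 0, 0, 0], [0, 0, 0, 0], [0, 0, 0, 0], [0, 0, 0, 0], [0, 0, 0, 0]],
])

```text
t: 26.2
eef_pos: [0.5892, 0.1394, 0.0793]
orientation: [-180.0, -0.0, -106.1]
force: [-4.5, -2.0, 9.5]
opening: 0.0504
```

Emit:
arm_command([
  [[0, 0, 0.5, 0], [0, 0, 0, 0], [0, 0, 0, 0], [0, 0, 0, 0], [0, 0, 0, 0], [0, 0, 0, 0], [0, 0, 0, 0], [0, 0, 0, 0]],
], hand=70)

```text
t: 27.2
eef_pos: [0.5892, 0.1393, 0.0789]
orientation: [180.0, -0.0, -106.1]
force: [0.9, 0.3, -0.1]
opening: 0.0698
```

Emit:
arm_command([
  [[0, 0, 5, 0], [0, 0, 10, 0], [0, 0, 20, 0], [0, 0, 25, 0], [0, 0, 30, 0], [0, 0, 30, 0], [0, 0, 30, 3], [0, -10, 30, 5]],
])

```text
t: 28.2
eef_pos: [0.589, 0.1303, 0.2617]
orientation: [-179.9, 0.0, -97.9]
force: [0.4, 0.7, -0.3]
opening: 0.0702
```

Emit:
arm_command([
  [[5, -20, 10, 5], [5, -30, 0, 5], [5, -30, 0, 5], [3, -30, 0, 0.5], [2, -20, 0, 0], [0, -6, 0, 0], [0, 0, 0, 0], [0, 0, 0, 0]],
], hand=85)

```text
t: 29.2
eef_pos: [0.6091, -0.0051, 0.2691]
orientation: [-180.0, 0.0, -82.5]
force: [0.1, 0.6, -0.2]
opening: 0.0851
```

```bash
python3 look.py b3 345 190 270 190
```

```text
29.3 [ 0.6091 -0.0054  0.269 ] [-180.     0.   -82.5] [0.3 0.5 0.4] 0.0849520771846895
```

View pics/b3.png

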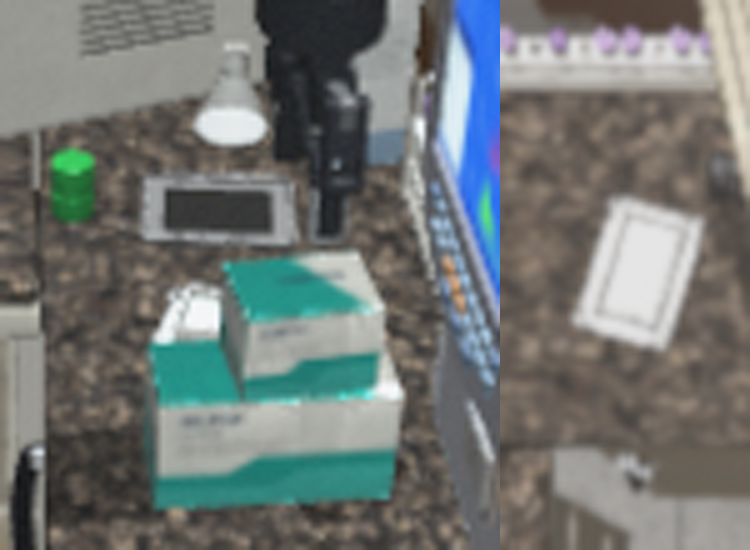

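```bash
python3 - <<'E'
from fit0 import *
B=lambda U,V:("side",(U+.5)/5-.5+295,(V+.5)/5-.5+135)
x,r=fit((68,89),[((-1,-1,.146),B(222,263)),((-1,1,.146),B(362,252)),((1,1,.146),B(384,303)),((1,-1,.146),B(240,322)),((1,-1,.084),B(247,394)),((1,1,.084),B(378,384))],[.6,0,-np.pi/2])
print(x[:2],np.degrees(x[2]),r.round(1))
x,r=fit((70,156),[((-1,-1,.084),B(148,342)) if 0 else ((1,-1,.084),B(155,400)),((1,1,.084),B(403,378)),((1,-1,0),B(156,507)),((1,1,0),B(392,492))],[.6,0,-np.pi/2])
print(x[:2],np.degrees(x[2]),r.round(1))
E
```

```text
[ 0.61120658 -0.00185326] -82.95698955159521 [ 0.1 -1.1 -0.8 -1.   0.6  0.7  1.1 -0.7 -1.3  1.1 -0.   0.6]
[ 0.59473028 -0.00073841] -85.18760554890966 [ 0.8  0.3 -0.1  1.6 -0.2 -0.5 -0.4 -0.8]
```

Emit:
arm_command([
  [[1, 1, -6, 0], [0, 0, -12, 0], [0, 0, -12, 0], [0, 0, -12, 0], [0, 0, -8, 0], [0, 0, -4, 0], [0, 0, 0, 0], [0, 0, 0, 0]],
])

```text
t: 30.3
eef_pos: [0.6104, -0.0056, 0.2154]
orientation: [-180.0, -0.0, -82.6]
force: [-0.6, -0.0, 0.5]
opening: 0.0851
```

```bash
python3 look.py b4 350 195 310 190
```

```text
30.4 [ 0.6104 -0.0056  0.2153] [-180.    -0.   -82.6] [-0.6 -0.6  0.2] 0.08497554904604862
```

View pics/b4.png

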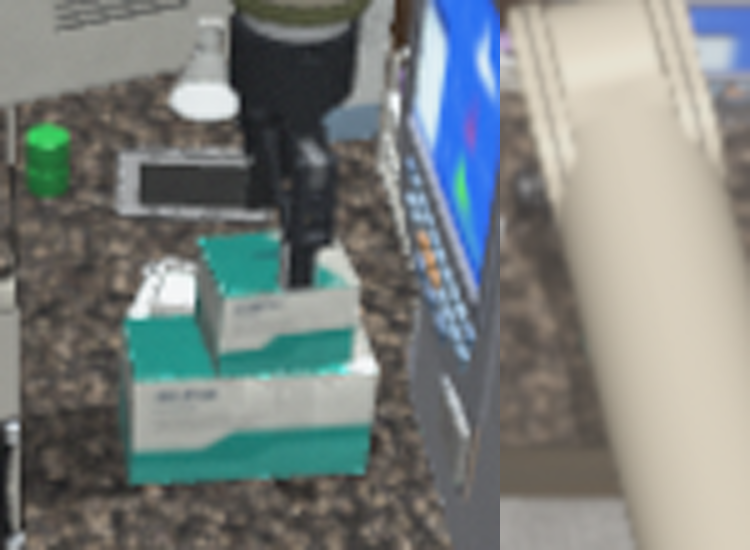

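```bash
python3 - <<'E'
from h import *
o=np.array([300,140])
for y in(-.043,-.050,-.0565):
  for z in(.153,.156): print(y,z,(proj("side",[.617,-.0056+y,z])-o)*5)
for yc in(-.0,-.004,-.008): print(yc,(proj("side",[.614,yc-.034,.146])-o)*5)
E
```

```text
-0.043 0.153 [295.87272422 288.45533787]
-0.043 0.156 [296.24305578 284.3909957 ]
-0.05 0.153 [297.32831829 295.14016149]
-0.05 0.156 [297.70241816 291.06631754]
-0.0565 0.153 [298.69209795 301.40332694]
-0.0565 0.156 [299.06974564 297.32065927]
-0.0 [287.17185229 284.15750252]
-0.004 [287.96873099 287.91041477]
-0.008 [288.7697878  291.68300391]
```

Emit:
arm_command([
  [[0, 0, -2, 0], [0, 0, -2, 0], [0, 0, -3, 0], [0, 0, -3, 0], [0, 0, -3, 0], [0, 0, 0, 0], [0, 0, 0, 0], [0, 0, 0, 0]],
])

```text
t: 31.4
eef_pos: [0.6103, -0.0057, 0.2021]
orientation: [-180.0, -0.0, -82.6]
force: [-0.5, 0.8, -0.6]
opening: 0.0849
```

```bash
python3 look.py b5 350 195 310 190
```

```text
31.5 [ 0.6103 -0.0056  0.2021] [-180.    -0.   -82.6] [ 0.4 -0.9 -0.3] 0.08492473375175819
```

View pics/b5.png

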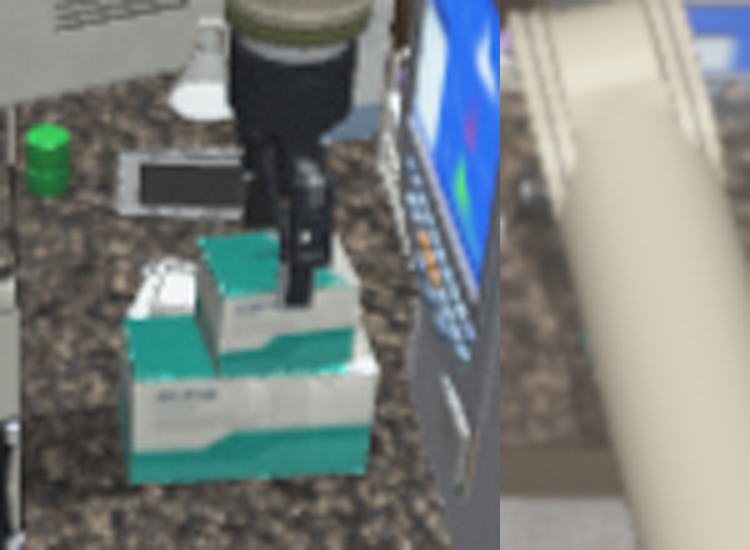

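No contact; the front finger has passed the near face. Continue down and grip.

Emit:
arm_command([
  [[0, 0, -3, 0], [0, 0, -4, 0], [0, 0, -5, 0], [0, 0, -5, 0], [0, 0, -5, 0], [0, 0, -4, 0], [0, 0, -2, 0], [0, 0, 0, 0]],
])

```text
t: 32.5
eef_pos: [0.6102, -0.0056, 0.1738]
orientation: [180.0, -0.0, -82.6]
force: [-0.5, -0.1, 0.3]
opening: 0.0848
```

Emit:
arm_command([
  [[0, 0, 0, 0], [0, 0, 0, 0], [0, 0, 0, 0], [0, 0, 0, 0], [0, 0, 0, 0], [0, 0, 0, 0], [0, 0, 0, 0], [0, 0, 0, 0]],
], hand=55)

```text
t: 33.5
eef_pos: [0.6105, -0.0057, 0.1744]
orientation: [-179.9, -0.0, -82.6]
force: [0.0, -0.7, 6.3]
opening: 0.0672
```

```bash
python3 look.py b6 350 195 310 190
```

```text
33.6 [ 0.6105 -0.0057  0.1744] [-179.9   -0.   -82.6] [-0.7 -1.1  5.6] 0.06739750546296047
```

View pics/b6.png

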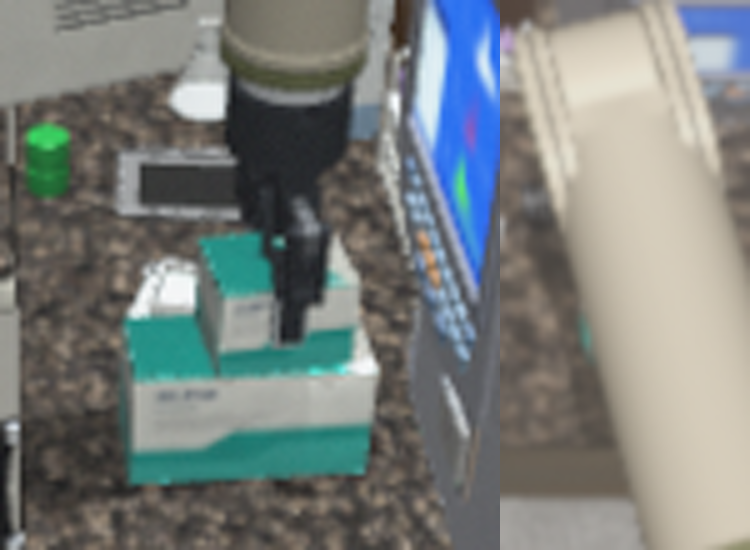

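```bash
python3 - <<'E'
from h import *
print(ray("top",198,183,.078),ray("side",341,160,.0))
E
```

```text
[0.59819131 0.41930835] [0.6135155  0.44637408]
```

Emit:
arm_command([
  [[0, 0, 3, 0], [0, 0, 5, 0], [0, 0, 8, 0], [0, 0, 10, 0], [0, 0, 10, 0], [0, 5, 10, 0], [0, 12, 4, 0], [-1, 20, 0, 0]],
])

```text
t: 34.6
eef_pos: [0.6093, 0.0323, 0.2242]
orientation: [-180.0, -0.0, -82.7]
force: [-0.5, 0.3, -1.8]
opening: 0.0673
```

Emit:
arm_command([
  [[-2, 30, 0, -1], [-3, 38, 0, -2], [-3, 40, 0, -2], [-3, 40, 0, -2], [-3, 40, 0, -2], [-3, 38, 0, -2], [-2, 30, 0, -0.6], [-1, 15, 0, 0]],
])

```text
t: 35.6
eef_pos: [0.5875, 0.3057, 0.2235]
orientation: [179.9, 0.0, -94.0]
force: [0.3, 0.4, -0.8]
opening: 0.0676
```

Emit:
arm_command([
  [[0, 7, -8, 0], [0, 0, -12, 0], [0, 0, -15, 0], [0, 0, -15, 0], [0, 0, -15, 0], [0, 0, -12, 0], [0, 0, -6, 0], [0, 0, 0, 0]],
])

```text
t: 36.6
eef_pos: [0.5891, 0.3094, 0.1406]
orientation: [180.0, -0.0, -94.2]
force: [-0.4, 0.2, -0.6]
opening: 0.0671
```

```bash
python3 look.py b7 335 165 230 190
```

```text
36.7 [0.5894 0.3096 0.1414] [-180.     0.   -94.2] [-0.4  0.8 -1.2] 0.06714257299923389
```

View pics/b7.png

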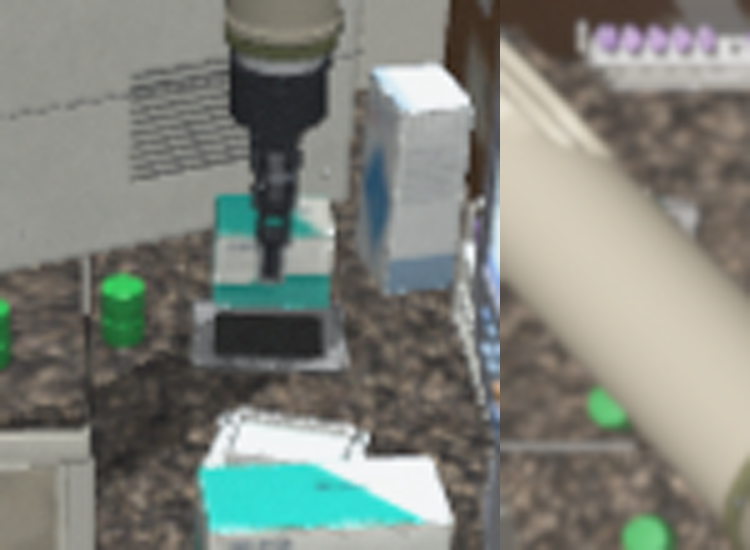

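Emit:
arm_command([
  [[0, 0, -8, 0], [0, 0, -10, 0], [0, 0, -10, 0], [0, 0, -7, 0], [0, 0, -4, 0], [0, 0, -3, 0], [0, 0, -2, 0], [0, 0, 0, 0]],
])

```text
t: 37.7
eef_pos: [0.5893, 0.3093, 0.097]
orientation: [-180.0, -0.0, -94.2]
force: [-0.7, 0.4, -1.2]
opening: 0.0673
```

```bash
python3 look.py b8 335 165 230 190
```

```text
37.8 [0.5893 0.3094 0.0971] [-180.     0.   -94.2] [-0.1 -0.4 -0.8] 0.06759265943502474
```

View pics/b8.png

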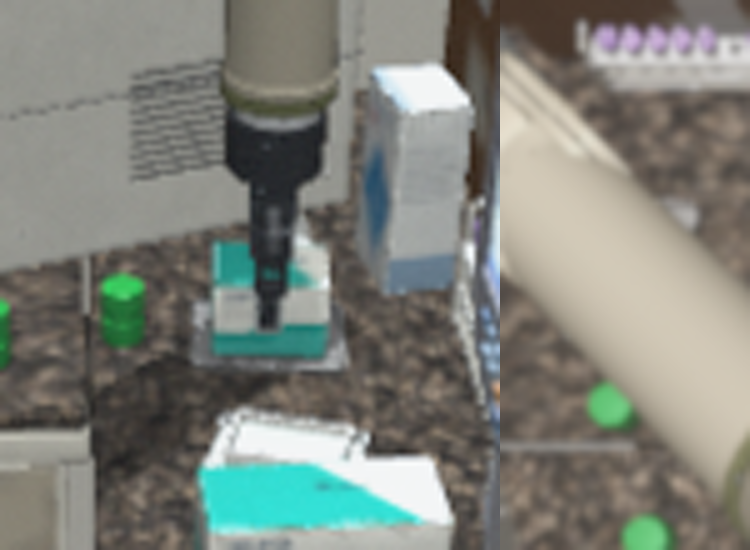

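Emit:
arm_command([
  [[0, 0, -1, 0], [0, 0, -1, 0], [0, 0, -1, 0], [0, 0, -0.5, 0], [0, 0, -0.5, 0], [0, 0, 0, 0], [0, 0, 0, 0], [0, 0, 0, 0]],
])

```text
t: 38.8
eef_pos: [0.5892, 0.3093, 0.0935]
orientation: [-180.0, -0.0, -94.2]
force: [-2.4, -2.0, 4.9]
opening: 0.0672
```

Contact at the expected height. Release and back off.

Emit:
arm_command([
  [[0, 0, 0, 0], [0, 0, 0, 0], [0, 0, 0, 0], [0, 0, 0, 0], [0, 0, 0, 0], [0, 0, 0, 0], [0, 0, 0, 0], [0, 0, 0, 0]],
], hand=85)

```text
t: 39.8
eef_pos: [0.5892, 0.3093, 0.0929]
orientation: [-180.0, -0.0, -94.2]
force: [-0.6, -0.5, 0.4]
opening: 0.0853
```

Emit:
arm_command([
  [[0, 0, 4, 0], [0, 0, 10, 0], [0, 0, 20, 0], [0, 0, 20, 0], [0, 0, 25, 0], [0, 0, 25, 0], [0, -10, 15, 0], [0, -20, 0, 1]],
])

```text
t: 40.8
eef_pos: [0.5894, 0.2796, 0.2141]
orientation: [-179.9, 0.1, -93.1]
force: [0.3, -0.5, -1.1]
opening: 0.0853
```

Emit:
arm_command([
  [[0, -35, 0, 1], [1, -40, 0, 1], [1, -40, 0, 1], [1, -40, 0, 1], [1, -40, 0, 1], [1, -40, 0, 1], [1, -30, 0, 1], [0, -15, 0, 1]],
])

```text
t: 41.8
eef_pos: [0.5949, -0.0038, 0.2123]
orientation: [180.0, -0.1, -85.4]
force: [0.7, -0.1, 0.6]
opening: 0.0849
```

```bash
python3 look.py b9 345 190 235 190; python3 - <<'E'
import cv2
a=cv2.imread("pics/b9_s.png")[140:250,290:400]
cv2.imwrite("pics/b9z.png",cv2.resize(a,None,fx=5.4,fy=5.4,interpolation=cv2.INTER_CUBIC))
E
```

```text
41.9 [ 0.595  -0.0037  0.2122] [ 1.80e+02 -1.00e-01 -8.54e+01] [-0.  -0.1 -0.4] 0.08488034334342369
```

View pics/b9.png

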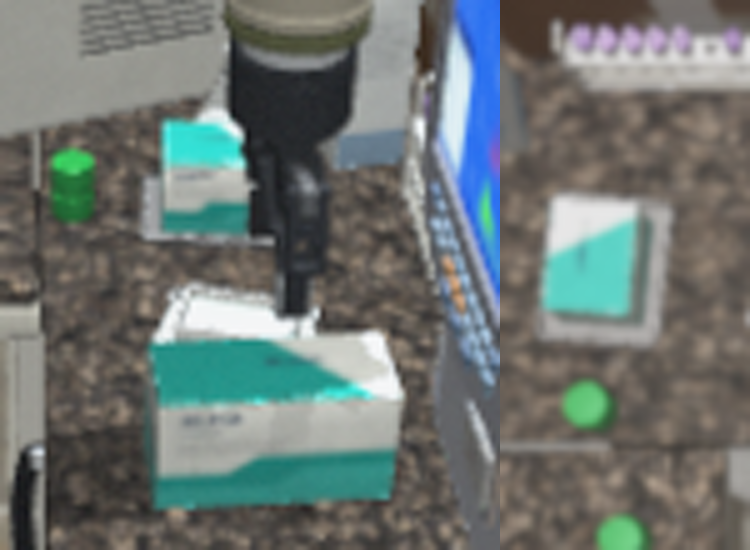

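```bash
python3 - <<'E'
from fit0 import *
B=lambda U,V:("side",(U+.5)/5-.5+295,(V+.5)/5-.5+135)
t=cv2.imread("pics/b9_t.png")
x,r=fit((70,156),[((-1,-1,.084),B(150,343)),((-1,1,.084),B(372,334)),((1,-1,.084),B(160,404)),((1,1,.084),B(403,379)),((1,-1,0),B(156,507)),((1,1,0),B(392,492)),((-1,-1,.084),T(108,520)),((1,-1,.084),T(318,500))],[.6,0,-np.pi/2])
print(x[:2],np.degrees(x[2]),r.round(1))
# short carton check, top view 
B2=lambda U,V:("top",(U+.5-500)/5-.5+210,(V+.5)/5-.5+135)
x,r=fit((68,89),[((-1,1,.065),B2(550,196)),((1,1,.065),B2(638,202)),((1,-1,.065),B2(632,316)),((-1,-1,.065),B2(543,311))],[.6,0.3,-np.pi/2])
print(x[:2],np.degrees(x[2]),r.round(1))
E
```

```text
[ 0.5950485  -0.00584975] -83.88419058170507 [-1.3 -0.   1.  -1.7  0.3  0.9  0.3  2.   0.4  0.9  0.  -0.2 -0.4  0.6
 -1.1  0.6]
[0.59044257 0.30688923] -91.69334079037816 [ 0.3  0.6  0.  -0.  -0.3 -0.4 -0.  -0. ]
```

Emit:
arm_command([
  [[0, -2, -6, 0], [0, 0, -10, 0], [0, 0, -12, 0], [0, 0, -12, 0], [0, 0, -10, 0], [0, 0, -5, 0], [0, 0, 0, 0], [0, 0, 0, 0]],
])

```text
t: 42.9
eef_pos: [0.5955, -0.0026, 0.1573]
orientation: [-180.0, -0.0, -85.2]
force: [-0.2, 0.0, 0.4]
opening: 0.0849
```

Emit:
arm_command([
  [[0, 0, -3, 0], [0, 0, -3, 0], [0, 0, -2, 0], [0, 0, -2, 0], [0, 0, -2, 0], [0, 0, -2, 0], [0, 0, 0, 0], [0, 0, 0, 0]],
])

```text
t: 43.9
eef_pos: [0.5952, -0.0026, 0.143]
orientation: [-180.0, -0.0, -85.2]
force: [0.4, -0.2, -0.3]
opening: 0.0853
```

```bash
python3 look.py c1 345 190 310 190
```

```text
44.0 [ 0.5953 -0.0026  0.143 ] [-180.    -0.   -85.2] [-0.2  0.4  0.7] 0.0846771197606329
```

View pics/c1.png

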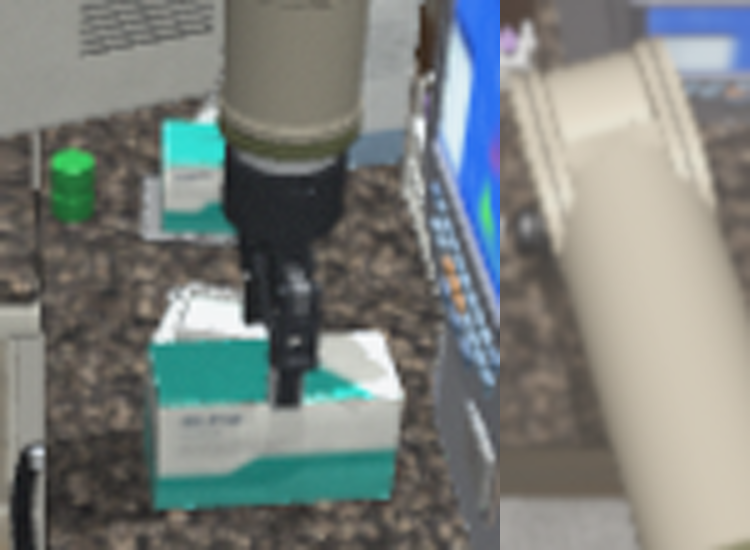

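Emit:
arm_command([
  [[0, -1.5, 0, 0], [0, -1.5, 0, 0], [0, 0, -2, 0], [0, 0, -3, 0], [0, 0, -4, 0], [0, 0, -3, 0], [0, 0, 0, 0], [0, 0, 0, 0]],
])

```text
t: 45.0
eef_pos: [0.5953, -0.0056, 0.131]
orientation: [-180.0, -0.0, -85.2]
force: [0.5, -0.4, -0.2]
opening: 0.0849
```

Emit:
arm_command([
  [[0, 0, -3, 0], [0, 0, -4, 0], [0, 0, -4, 0], [0, 0, -3, 0], [0, 0, 0, 0], [0, 0, 0, 0], [0, 0, 0, 0], [0, 0, 0, 0]],
])

```text
t: 46.0
eef_pos: [0.5953, -0.0056, 0.1171]
orientation: [-180.0, -0.0, -85.2]
force: [0.2, 0.6, 0.6]
opening: 0.085
```

Emit:
arm_command([
  [[0, 0, 0, 0], [0, 0, 0, 0], [0, 0, 0, 0], [0, 0, 0, 0], [0, 0, 0, 0], [0, 0, 0, 0], [0, 0, 0, 0], [0, 0, 0, 0]],
], hand=55)

```text
t: 47.0
eef_pos: [0.5956, -0.0059, 0.1176]
orientation: [-179.9, -0.0, -85.2]
force: [0.2, -0.4, 5.7]
opening: 0.0692
```

```bash
python3 look.py c2 345 190 310 190
```

```text
47.1 [ 0.5956 -0.0059  0.1176] [-179.9   -0.   -85.2] [-0.8 -1.4  5. ] 0.06915152251056321
```

View pics/c2.png

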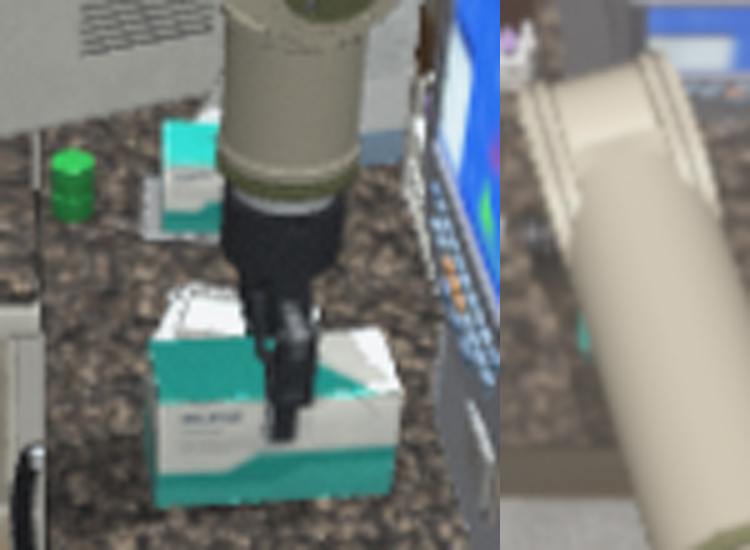

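Emit:
arm_command([
  [[0, 0, 3, 0], [0, 0, 5, 0], [-2, 0, 8, 0], [-3, 0, 10, 0], [-5, 0, 10, 0], [-5, -5, 4, 0], [-3, -10, 0, 0], [0, -15, 0, -1]],
])

```text
t: 48.1
eef_pos: [0.5768, -0.0367, 0.1567]
orientation: [180.0, -0.0, -86.3]
force: [0.1, -1.0, -3.2]
opening: 0.0693
```

Emit:
arm_command([
  [[0, -20, 0, -1], [0, -25, 0, -2], [0, -25, 0, -2], [0, -25, 0, -2], [0, -20, 0, 0], [0, -15, 0, 0], [0, -10, 0, 0], [0, 0, 0, 0]],
])

```text
t: 49.1
eef_pos: [0.5772, -0.1762, 0.1569]
orientation: [180.0, -0.0, -93.3]
force: [-0.1, 0.4, -2.6]
opening: 0.0693
```

```bash
python3 look.py c3 345 240 350 190
```

```text
49.2 [ 0.5774 -0.1747  0.1569] [-180.     0.   -93.2] [-0.8  1.2 -2.7] 0.06949037750232377
```

View pics/c3.png

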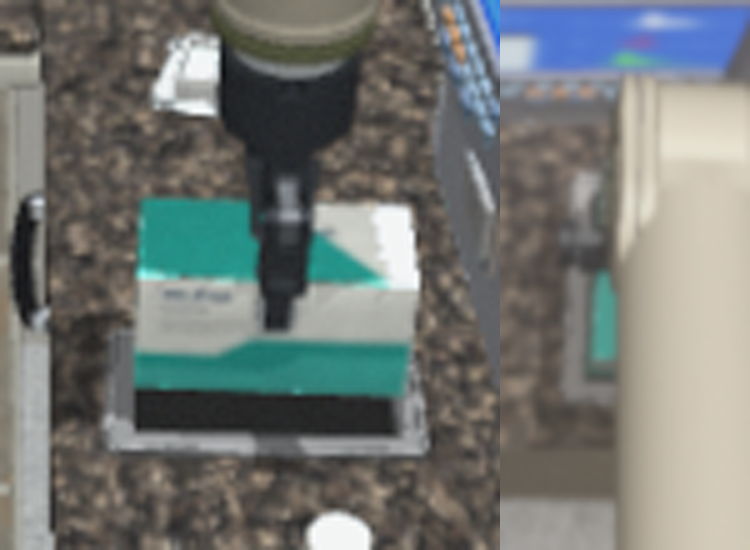

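```bash
python3 - <<'E'
from fit0 import *
B=lambda U,V:("side",(U+.5)/5-.5+295,(V+.5)/5-.5+185)
x,r=fit((70,156),[((-1,-1,.1233),B(140,200)),((-1,1,.1233),B(412,207)),((1,-1,.1233),B(140,278)),((1,1,.1233),B(420,292)),((1,-1,.0393),B(133,386)),((1,1,.0393),B(405,397))],[.6,-.17,-np.pi/2])
print(x[:2],np.degrees(x[2]),r.round(1))
E
```

```text
[ 0.57730826 -0.17729187] -94.7902837738564 [ 0.1 -0.6 -0.1  0.1 -0.7 -0.1  0.3 -0.8  0.   0.6  0.3  0.5]
```

Emit:
arm_command([
  [[0, 0, -5, 0], [0, 0, -7, 0], [0, 0, -7, 0], [0, 0, -6, 0], [0, 0, -4, 0], [0, 0, -3, 0], [0, 0, -1, 0], [0, 0, 0, 0]],
])

```text
t: 50.2
eef_pos: [0.5773, -0.1757, 0.124]
orientation: [-180.0, -0.0, -93.2]
force: [0.6, -0.8, -2.5]
opening: 0.0695
```

```bash
python3 look.py c4 345 240 350 190
```

```text
50.3 [ 0.5773 -0.1757  0.1241] [-180.    -0.   -93.2] [ 0.6  0.3 -2.5] 0.06932830532743915
```

View pics/c4.png

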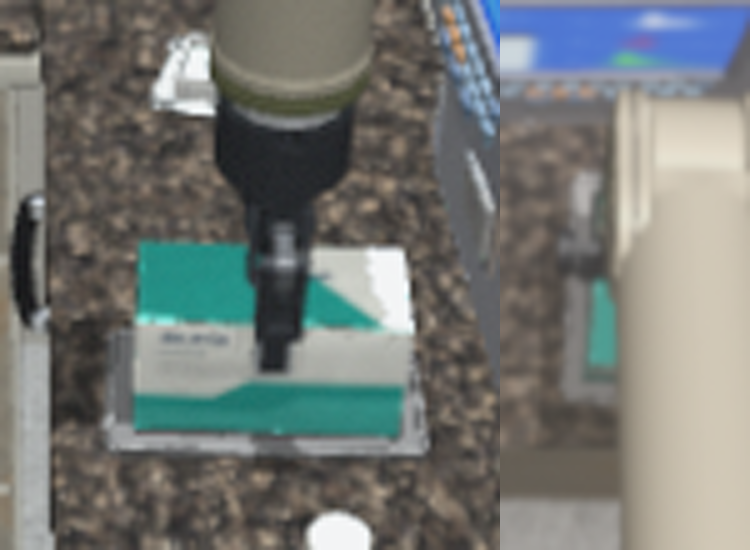

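Inside the rim. Final lowering.

Emit:
arm_command([
  [[0, 0, -1, 0], [0, 0, -1, 0], [0, 0, -1, 0], [0, 0, -0.5, 0], [0, 0, -0.5, 0], [0, 0, 0, 0], [0, 0, 0, 0], [0, 0, 0, 0]],
])

```text
t: 51.3
eef_pos: [0.5772, -0.1756, 0.1206]
orientation: [180.0, -0.0, -93.2]
force: [-4.1, 1.0, 6.1]
opening: 0.0688
```

Emit:
arm_command([
  [[0, 0, 0, 0], [0, 0, 0, 0], [0, 0, 0, 0], [0, 0, 0, 0], [0, 0, 0, 0], [0, 0, 0, 0], [0, 0, 0, 0], [0, 0, 0, 0]],
], hand=85)

```text
t: 52.3
eef_pos: [0.5772, -0.1757, 0.1199]
orientation: [-180.0, -0.0, -93.2]
force: [0.5, -0.5, -0.4]
opening: 0.0851
```

Emit:
arm_command([
  [[0, 0, 4, 0], [0, 0, 10, 0], [0, 0, 20, 0], [0, 0, 30, 0], [0, 0, 30, 0], [0, 0, 35, 0], [0, 0, 35, 0], [0, 0, 30, 0]],
])

```text
t: 53.3
eef_pos: [0.5773, -0.1754, 0.3172]
orientation: [-179.9, -0.0, -93.2]
force: [0.6, 0.7, -1.0]
opening: 0.085
```

Emit:
arm_command([
  [[-15, -30, 0, 0], [-25, -40, 0, 0], [-30, -50, 0, 0], [-30, -50, 0, 0], [-30, -50, 0, 0], [-30, -50, 0, 0], [-20, -30, 0, 0], [0, 0, 0, 0]],
])

```text
t: 54.3
eef_pos: [0.3946, -0.4784, 0.3152]
orientation: [-180.0, -0.1, -93.5]
force: [1.1, 1.3, -0.3]
opening: 0.0849
```

```bash
python3 look.py d1 345 240 350 190; python3 - <<'E'
import cv2,numpy as np
s=cv2.imread("pics/d1_s.png")[140:340,290:430];t=cv2.imread("pics/d1_t.png")[140:240,180:450]
cv2.imwrite("pics/d1sz.png",cv2.resize(s,None,fx=3,fy=3,interpolation=cv2.INTER_CUBIC))
cv2.imwrite("pics/d1tz.png",cv2.resize(t,None,fx=2.96,fy=2.96,interpolation=cv2.INTER_CUBIC))
E
```

```text
54.4 [ 0.3977 -0.4752  0.3151] [-179.9   -0.   -93.2] [0.7 1.  0.6] 0.08494842969989522
```

View pics/d1sz.png

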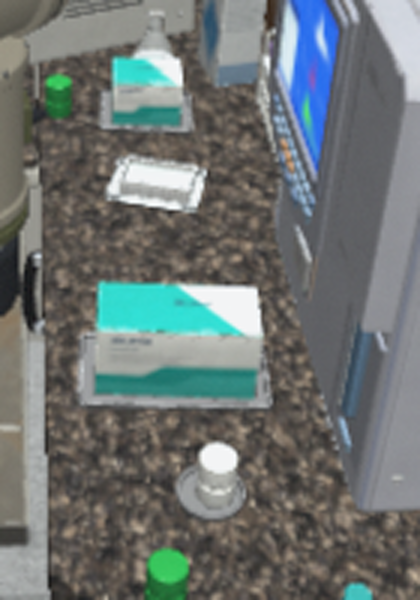

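View pics/d1tz.png

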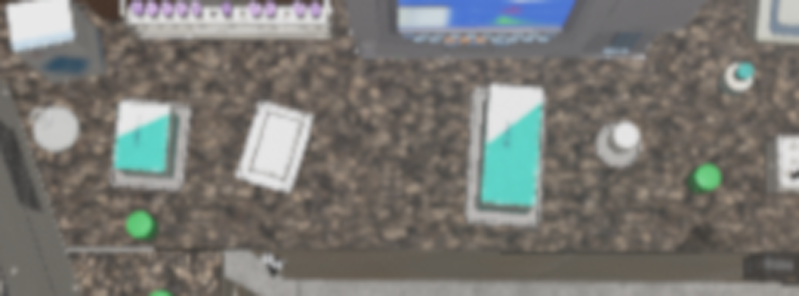

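```bash
python3 - <<'E'
from h import *
R=lambda U,V,z:ray("top",180+U/2.96,140+V/2.96,z).round(4)
print("pot",R(627,134,.053),ray("side",290+218/3,140+459/3,.053).round(4),"dish .595 -.3306")
L=[R(*p,.087) for p in((487,84),(545,88),(537,210),(480,205))];print("long",np.mean(L,0),"tray .577 -.1755")
S=[R(*p,.065) for p in((119,100),(171,103),(167,175),(114,171))];print("short",np.mean(S,0),"tray .5895 .3093")
F=[R(*p,.0256) for p in((268,107),(305,117),(286,182),(246,175))];print("foam?",np.mean(F,0),"plate .5895 .139")
a=cv2.imread("pics/top0.png").astype(int);b=cv2.imread("pics/d1_t.png").astype(int)
for nm,(u,v) in {"flask":(198,183),"bottle":(430,166)}.items(): print(nm,abs(a-b)[v-9:v+9,u-9:u+9].max())
E
```

```text
pot [ 0.5989 -0.3351] [ 0.5975 -0.3352] dish .595 -.3306
long [ 0.574875 -0.17905 ] tray .577 -.1755
short [0.588475 0.30495 ] tray .5895 .3093
foam? [0.58645  0.133325] plate .5895 .139
flask 5
bottle 4
```

```bash
python3 -c "
from bench import *
print(sense()['qvel'].round(2)); print(finish_job())"
```

```text
[-1.15 -0.03 -1.09  0.57 -0.04 -0.14 -0.21]
the job is handed in; nothing more can be done
None
```

I took the stack apart from the top and set each thing in its holder: pot in the round dish, foam tray on the corner plate, short carton in the shorter grey tray, long carton in the long tray. I lowered each to light contact (highest reading about 17 N), then released it. The job was handed in at about 54 s with the arm clear of everything.

| Thing | Distance from holder centre | Limit |
|---|---|---|
| Pot | about 5–6 mm | 12 mm |
| Long carton | about 4 mm | 15 mm |
| Short carton | about 3–5 mm | 15 mm |
| Foam tray | see below | 14 mm |

In the last pictures everything stood upright and in line with its holder. The flask and the teal-capped bottle looked unchanged in the top view.

- **Foam tray:** the checks disagreed. Corners read off the top picture put it about 6 mm off centre. Compared directly with the plate's outline in the same picture, it looked centred, and I trust that more.
- **Camera agreement:** the two cameras differed by 2–5 mm throughout, so read the distances with that margin.

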